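# Deburr the bore of a printed adapter

### The arm

A 7-joint arm with a two-finger parallel gripper is mounted at the origin on the work surface. World frame = base frame: x ahead of the robot, y to its left, z up, the work surface at z = 0. Lengths are in m, angles in rad, forces in N, time in s.
With the tool pointing down it reaches from about 0.425 to 0.925 m from the base axis. Payload 6.8 kg.
Tool frame: the origin (TCP) lies on the centre line of the jaws, within the pads' length; the fingertips stand 11 mm ahead of it and the grasp point (between the pads) lies 8 mm behind it; z points along the fingers, y is the direction in which the jaws open and shut (so a half turn about z gives the same grasp; the last joint's range is limited). The gripper opens to 85 mm and grips with 20 to 120 N. Pads are 22 mm wide; open, the fingers measure 114 mm over their backs; the gripper's body (76 mm by 85 mm) begins 54 mm behind the grasp point. The pads swing forward as they close: fully open they stand 13 mm farther back than shut.
Start: joints at [-0.108, 0.477, 0.022, 1.555, -0.011, 1.109, -0.083], TCP at [0.675, 0, 0.213] pointing down, gripper open.
Joint ranges: [-2.96, 2.96], [-0.34, 2.1], [-1.41, 1.46], [0.24, 2.44], [-1.37, 4.51], [0.17, 1.92], [-2.96, 2.96]. Speed limits (rad/s): [2.39, 2.39, 3.14, 3.14, 3.14, 3.14, 3.14].

### API

Orientations are given as a rotation vector (axis times angle).
In Python, from bench import r gives the robot as it stands.
- The arm moves only by the tool send_rows, never from a script. Its argument "deltas" is a list of rows, each a list of 7 numbers: the opening, from 0 (shut) to 1 (fully open), then the shift along the tool's x, y, z as a fraction of full scale, then the turn, a rotation vector about the tool's x, y, z as a fraction of full scale. In form: [[hand, x, y, z, ax, ay, az], ...]. A call has 1 to 20 rows; each row is the pose to reach, as a shift and turn from the pose commanded when the call began, along the tool's axes at that moment, turning the shorter way round; what a row does not reach only later rows make up. Full scale, the value 1, is 150 mm for a shift and 180 degrees for a turn. A row lasts 1/12 s, in which the tool goes at most 41.7 mm and 7.16 degrees, less where a joint would pass 70% of its speed; a pose out of reach is approached as far as the arm can. A call with a number of a shift or a turn outside -1 to 1 is refused whole. A call with a gripper value outside its range is refused whole. The fingers move at their own pace and stop on an object; "squeeze" is the grip in N (left out, the last holds). Time passes only in rows, so rows that repeat a pose let the fingers close. It gives the time, the measured TCP pose, the force and the opening at its end, in the units of the state.
- r.get_obs(): the state, without advancing time (a new reading comes with each control period).
- r.grab_frame(name): name is "scene" or "side" or "wrist"; returns a dict with "pixels" (384x512x3 uint8, red, green, blue), "camera_matrix" (3x3 intrinsics, pixels), "rvec" (rotation vector, rad) and "tvec" (3), from world to camera coordinates, as OpenCV has them. Camera axes: x right, y down, z forward; pixel columns grow to the right and rows downward; lengths in m; the calibration is good to about 2 mm. A picture is of the moment at which its call begins. There is no depth.
- r.hand_in(): hands the job in, once; it reports no verdict.
The state is a dict: "clock": time; "joints": joint angles; "qvel": joint speeds; "tau": joint torques, N m; "tcp_pos": TCP position; "orientation": TCP orientation; "contact_force": force on the tool from outside, world axes, zero at the start; "moment": the same for the moment, N m; "grip_width": finger opening in m.
Only numpy, scipy, OpenCV 4.12 (cv2) and the standard library are available. Lean on these libraries where they do the work, as an engineer would, in place of code of your own. Each camera call takes 0.05 s, during which the arm holds its last target. There are 200 camera calls.

### The job

Take the blue deburring tool from its rack, hook its swivel blade into the hole of the orange printed adapter held in the vise, and run it clockwise (seen from above) one full turn round the hole's upper edge, starting and finishing next to the screw ear, with a light, steady pressure of about 5 N all the way (never more than 20 N). Then stand the tool back in its socket in the rack and let go; touch the adapter only with the tool and leave the other things where they are.

Things in the scene. Friction and masses are not known exactly. Their poses are not given: they have to be found in the camera images.
- deburrer: Swivel-blade deburring tool, 70 g, standing blade down in its rack socket. Origin: centre of the underside of its round black guard (36 mm diameter, 5 mm thick); z up the handle. Blue round handle, 20 mm diameter, 5 to 57 mm above the origin, cap to 68 mm: grip it low, just over the guard, firmly (80 N or more). Below: black cone (25 mm tapering to 17 mm at -12), steel sleeve 10 mm diameter to -30, blade.
- blade: The blade, a bent steel pin 3.2 mm thick that swivels freely and endlessly on the handle's axis; its first direction is random. Origin on that axis 30 mm below the deburrer's origin; z up, x to the side it points to. From 6 mm below its origin it slants 45 degrees out and down to 10 mm off the axis, 16 mm below; then it turns slightly back to the tip. The slant is the cutting flank.
- blade_tip (a point): Centre of the rounded tip of the blade, 50 mm below the deburrer's origin, 8.5 mm off the handle's axis (the metal ends 52 mm below).
- blade_edge (a point): Middle of the blade's slanted flank, 41 mm below the deburrer's origin, 5 mm off the axis; this part should ride on the hole's edge. In use the upright handle stands outside the hole, over the flange, its axis about 22 mm from the hole's centre, blade pointing into the hole, the flank's underside hooked on the edge. Carried round, the blade trails by itself, up to 45 degrees behind the inward direction.
- adapter: Orange printed hose adapter clamped upright in the vise. Origin: centre of the hole's mouth, level with the flat top face, 120 mm above the desk; z up, x to the screw ear. Hole 36 mm diameter, 42 mm deep; flange 56 mm diameter; one screw ear, 16 mm wide, reaching 50 mm from the centre. Thin and squeezed by the jaws, its edge is up to 0.5 mm off the true circle and level. Edge and held tool together give some 1 mm per 3 to 5 N.
- vise: Small grey suction-base bench vise, fixed on the desk. Origin: centre of its round rubber foot (diameter 104 mm) on the desk. z up; the jaw screw and T-bar point to its -x (80 mm from the centre), the red suction lever to +y (80 mm). Jaw tops 100 mm above the desk.
- rack: Grey printed tool rack, 164 x 66 mm, 66 mm high, fixed. Origin on the desk under the deburring tool's socket; the rack reaches from 36 mm behind it to 128 mm ahead along its +x. Two short tools stand in the other sockets 86 and 112 mm along +x, up to 38 mm above the rack.
- socket (a point): Centre of the mouth of the deburring tool's socket, in the rack's top face (66 mm above the desk): a round through hole of 28 mm diameter, in which the tool hangs on its guard with the guard's underside on this face.
- nozzle_driver: Bystander: short red nozzle driver standing in the rack.
- needle_file: Bystander: short yellow-handled needle file standing in the rack.
- spool: Bystander: cardboard spool of blue filament lying flat, 200 mm diameter, 60 mm high. Origin centre of underside.
- caliper: Bystander: digital caliper lying flat, 225 mm long along its y, 13 mm high.
- spare_adapter: Bystander: white adapter of the same kind, flange down, 42 mm high.
- glue_stick: Bystander: upright glue stick, 31 mm diameter, 92 mm high.
- flush_cutters: Bystander: red-handled flush cutters lying flat, 145 mm long, 14 mm high.
- edge_0 (a point): Point on the nominal upper edge of the adapter's hole, 18 mm from its centre, on the side of the ear. edge_0 to edge_7 follow clockwise (seen from above), 45 degrees apart.
- edge_1 (a point): Point on the hole's nominal upper edge, 45 degrees clockwise from the ear.
- edge_2 (a point): Point on the hole's nominal upper edge, 90 degrees clockwise from the ear.
- edge_3 (a point): Point on the hole's nominal upper edge, 135 degrees clockwise from the ear.
- edge_4 (a point): Point on the hole's nominal upper edge, 180 degrees clockwise from the ear.
- edge_5 (a point): Point on the hole's nominal upper edge, 225 degrees clockwise from the ear.
- edge_6 (a point): Point on the hole's nominal upper edge, 270 degrees clockwise from the ear.
- edge_7 (a point): Point on the hole's nominal upper edge, 315 degrees clockwise from the ear.

How it is judged:
By the outcome, as a careful person would: the job done as asked, in the order asked, and still so for the second after the job is handed in, with the robot touching nothing.
It also fails if it takes over 72 s, if anything falls off the work surface, if the arm or the gripper's body presses on something with over 40 N, if the wrist force passes 120 N, or if a joint passes its speed limit or range.

## Working session

There is one attempt and no reset: what is moved stays moved. The work goes in short steps, Python scripts to look and compute and a tool call to move; the robot and the scene stay as the last step left them, time stands still between calls to the robot, and variables do not carry over. Pictures are saved under pics/ and viewed, about 8 in all and at most 12, crops included, and the job is handed in when it is done.

Besides the shell and the picture viewer there is one more tool, called after "Emit:" as a command line: name --pt "numbers of a row" for each row, then --argument value for the rest. send_rows: Moves the arm, as the interface text tells. Shift numbers are shares of 150 mm and turn numbers shares of 180 degrees, none past 1 either way. Its arguments: {"type":"object","properties":{"deltas":{"type":"array","items":{"type":"array","items":{"type":"number"}}},"squeeze":{"type":"number"}},"required":["deltas"]}

```bash
ls; mkdir -p pics
cat > h.py <<'E'
import numpy as np, cv2
from bench import r
from scipy.spatial.transform import Rotation as R
import pickle
def snap(n,fn):
    f=r.grab_frame(n); pickle.dump(f,open(f'pics/{fn}.pkl','wb'))
    cv2.imwrite(f'pics/{fn}.png',f['pixels'][:,:,::-1]); return f
def load(fn): return pickle.load(open(f'pics/{fn}.pkl','rb'))
def crop(f,u0,v0,u1,v1,s,fn):
    cv2.imwrite(f'pics/{fn}.png',cv2.resize(f['pixels'][v0:v1,u0:u1,::-1],None,fx=s,fy=s,interpolation=cv2.INTER_CUBIC))
def ray(f,u,v):
    Rm=cv2.Rodrigues(np.array(f['rvec'],float))[0]; t=np.array(f['tvec'],float).ravel()
    d=Rm.T@np.linalg.inv(f['camera_matrix'])@np.array([u,v,1.]); return -Rm.T@t,d
def atz(f,u,v,z):
    c,d=ray(f,u,v); return c+d*(z-c[2])/d[2]
def proj(f,P):
    return cv2.projectPoints(np.atleast_2d(np.array(P,float)),np.array(f['rvec'],float),np.array(f['tvec'],float),np.array(f['camera_matrix']),None)[0][:,0]
def tri(obs):
    A=np.zeros((3,3));b=np.zeros(3)
    for f,u,v in obs:
        c,d=ray(f,u,v); d/=np.linalg.norm(d); M=np.eye(3)-np.outer(d,d); A+=M;b+=M@c
    return np.linalg.solve(A,b)
E
python3 - <<'E'
from h import *
a=snap('scene','s0')['pixels'];b=snap('side','d0')['pixels']
c=snap('wrist','w0')['pixels']
for n in('s0','d0','w0'):print(n,ray(load(n),256,192))
cv2.imwrite('pics/two.png',np.vstack([np.hstack([a,b]),np.hstack([c,c*0])])[:,:,::-1][::1,::1])
im=cv2.imread('pics/two.png');cv2.imwrite('pics/two.png',cv2.resize(im,(800,600),interpolation=cv2.INTER_AREA))
o=r.get_obs();print(o)
E
```

```text
pics
s0 (array([ 1.15811145, -0.51492469,  0.94619637]), array([-0.52269783,  0.4695822 , -0.71172424]))
d0 (array([0.27953669, 0.60893243, 0.86533474]), array([ 0.28302127, -0.60958944, -0.74052987]))
w0 (array([0.67594438, 0.07077604, 0.37405232]), array([-0.00444805, -0.2744519 , -0.96160346]))
{'clock': 0.15, 'joints': array([-0.10808398,  0.4776364 ,  0.02238206,  1.55618452, -0.01148514,
        1.10933662, -0.08311528]), 'qvel': array([ 0.00023052, -0.00116014,  0.00123158, -0.00327302,  0.0003543 ,
        0.00095084,  0.00108838]), 'tau': array([ 1.55385478e-03, -5.96924365e+01,  1.60940632e+00, -2.81490952e+01,
        1.26662746e-02,  6.56643446e-03,  5.58682734e-05]), 'tcp_pos': array([ 6.74522332e-01, -4.50921871e-05,  2.11949052e-01]), 'orientation': array([-2.22083343e+00, -2.22074919e+00,  1.73330369e-03]), 'contact_force': array([-0.36045023, -0.17443432,  0.43602933]), 'moment': array([-0.01249597, -0.03788228, -0.00781733]), 'grip_width': 0.0854692731676903}
```

View pics/two.png

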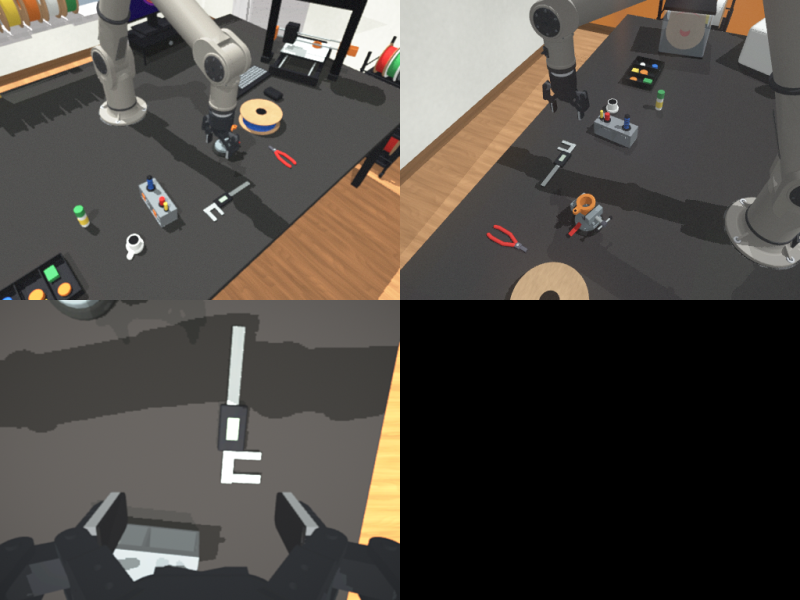

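The scene view shows the rack with the blue tool near scene px (192,237). In the side view the vise and orange adapter are near (239,262) and the rack near (275,162). I'll enlarge these.

Run:
```python
from h import *
s=load('s0');d=load('d0')
def c(f,u,v,w=50,h=37): return cv2.resize(f['pixels'][v-h:v+h,u-w:u+w,::-1],(400,296),interpolation=cv2.INTER_CUBIC)
cv2.imwrite('pics/c1.png',np.vstack([np.hstack([c(s,200,252),c(d,275,162)]),np.hstack([c(d,239,270),c(s,285,180)])]))
```

```text
(no output)
```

View pics/c1.png

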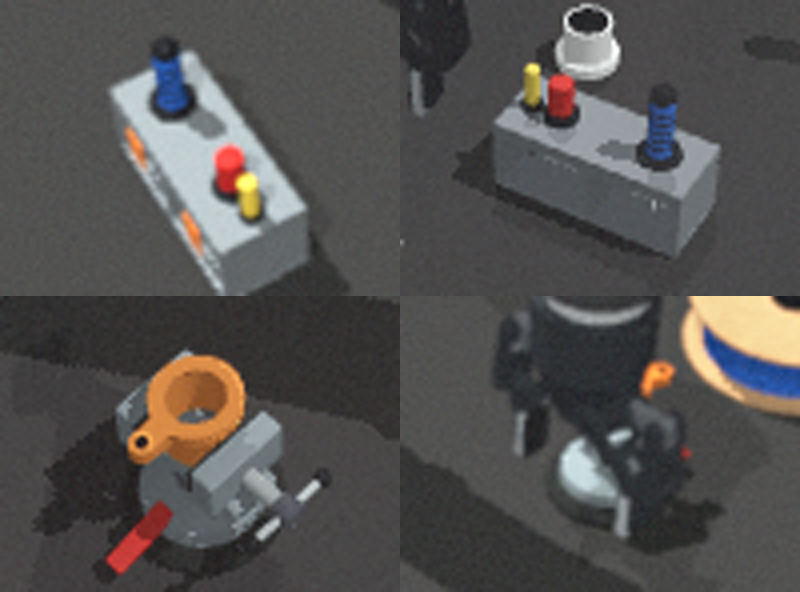

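Run:
```python
from h import *
s=load('s0');d=load('d0')
print('cap',tri([(s,191.25,225.75),(d,290.5,148)]),'guard',tri([(s,193.25,240.25),(d,290,163.2)]))
print('guard@71',atz(s,193.25,240.25,.071),atz(d,290,163.2,.071))
print('cap@134',atz(s,191.25,225.75,.134),atz(d,290.5,148,.134))
a=atz(d,238.25,257.75,.12);e=atz(d,224,269,.12);print('adapter',a,e,np.linalg.norm(e-a),np.degrees(np.arctan2(*(e-a)[1::-1])))
# rack axis from tops: red and yellow approx z .1
for q in ((s,150+230/4,215+155/4),(d,225+162/4,125+82/4),(s,150+248/4,215+183/4),(d,225+132/4,125+70/4)):print(atz(*q,.1))
# edges of rack top
print('rack corners',[atz(d,225+u/4,125+v/4,.066).round(3) for u,v in((97,123),(280,195),(319,146),(135,85))])
print('hand cam', R.from_rotvec(r.get_obs()['orientation']).as_matrix().round(2))
```

```text
cap [ 0.54081706 -0.19620251  0.1277183 ] guard [ 0.54043362 -0.19816748  0.06475   ]
guard@71 [ 0.54641916 -0.19968231  0.071     ] [ 0.53733507 -0.19332404  0.071     ]
cap@134 [ 0.5460962  -0.19842095  0.134     ] [ 0.53825632 -0.18984824  0.134     ]
adapter [0.51808983 0.19719713 0.12      ] [0.53436585 0.23662853 0.12      ] 0.04265846028366373 67.57073117912049
[ 0.62831889 -0.2068684   0.1       ]
[ 0.62415344 -0.20730844  0.1       ]
[ 0.65403281 -0.21101949  0.1       ]
[ 0.65082328 -0.21094839  0.1       ]
rack corners [array([ 0.667, -0.179,  0.066]), array([ 0.509, -0.162,  0.066]), array([ 0.5  , -0.223,  0.066]), array([ 0.658, -0.232,  0.066])]
hand cam [[ 0.  1. -0.]
 [ 1. -0. -0.]
 [-0. -0. -1.]]
```

Emit:
send_rows --pt "1 -0.225 -0.15 0 0 0 0" --pt "1 -0.45 -0.3 0 0 0 0" --pt "1 -0.675 -0.45 0 0 0 0" --pt "1 -0.9 -0.6 0 0 0 0"

```text
clock: 0.48
tcp_pos: [0.5836, -0.1362, 0.2123]
orientation: [-2.221, -2.222, 0.001]
contact_force: [0.5, -0.9, -0.6]
grip_width: 0.085
```

Emit:
send_rows --pt "1 -0.2 -0.15 0 0 0 0" --pt "1 -0.413 -0.293 0 0 0 0" --pt "1 -0.413 -0.293 0 0 0 0" --pt "1 -0.413 -0.293 0 0 0 0" --pt "1 -0.413 -0.293 0 0 0 0"

```text
clock: 0.9
tcp_pos: [0.5413, -0.1964, 0.2127]
orientation: [-2.221, -2.221, -0.001]
contact_force: [0.3, 0.2, 0.4]
grip_width: 0.0855
```

Run:
```python
from h import *
f=snap('wrist','w1');s=snap('scene','s1');o=r.get_obs();print(o['tcp_pos'],o['orientation'],o['contact_force'])
print(proj(f,[[.541,-.197,.134],[.541,-.197,.071]]))
u,v=324,181
cv2.imwrite('pics/c2.png',np.vstack([cv2.resize(f['pixels'][:,:,::-1],(400,300)),cv2.resize(s['pixels'][90:210,250:410,::-1],(400,300),interpolation=cv2.INTER_CUBIC)]))
```

```text
[ 0.54196675 -0.19521042  0.21257299] [-2.21829497e+00 -2.22404125e+00 -1.01288012e-03] [0.54254044 0.39296119 0.13672386]
[[254.91569998 195.29975477]
 [255.31151877 176.95349433]]
```

View pics/c2.png

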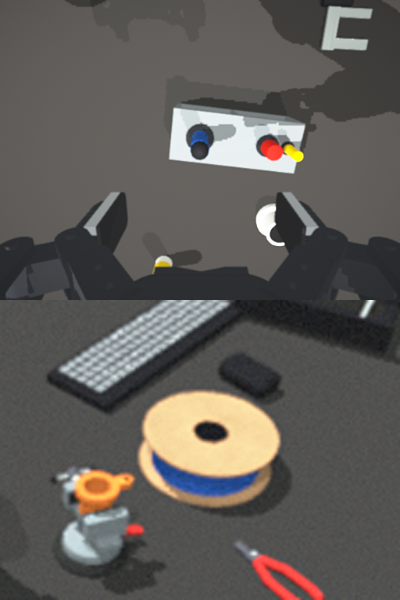

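The wrist view shows the cap at (254.7,192) and the guard just above it. In the scene view the adapter hole is at about (290,164.8) and the ear at about (300.8,162).

Run:
```python
from h import *
f=load('w1');s=load('s1');d=load('d0')
print('cap wrist',atz(f,254.7,192,.134)); print('tri',tri([(load('s0'),191.25,225.75),(d,290.5,148),(f,254.7,192)]))
a=atz(s,290,164.8,.12);e=atz(s,300.8,162,.12);print(a,e,np.degrees(np.arctan2(*(e-a)[1::-1])))
print('tri',tri([(s,290,164.8),(d,238.25,257.75)]))
```

```text
cap wrist [ 0.54083243 -0.19430731  0.134     ]
tri [ 0.54079946 -0.19615952  0.12770757]
[0.52845148 0.19588026 0.12      ] [0.54119447 0.23280496 0.12      ] 70.96005645326039
tri [0.52221416 0.19737404 0.11595896]
```

Emit:
send_rows --pt "1 0 -0.005 0.2 0 0 0" --pt "1 0 -0.005 0.4 0 0 0" --pt "1 0 -0.005 0.6 0 0 0" --pt "1 0 -0.005 0.75 0 0 0" --pt "1 0 -0.005 0.85 0 0 0" --pt "1 0 -0.005 0.85 0 0 0" --pt "0 0 -0.005 0.85 0 0 0" --pt "0 0 -0.005 0.85 0 0 0" --pt "0 0 -0.005 0.85 0 0 0" --pt "0 0 -0.005 0.85 0 0 0" --pt "0 0 -0.005 0.85 0 0 0" --pt "0 0 -0.005 0.85 0 0 0" --pt "0 0 -0.005 0.85 0 0 0" --pt "0 0 -0.005 0.85 0 0 0" --squeeze 100

```text
clock: 2.17
tcp_pos: [0.5407, -0.1971, 0.0863]
orientation: [2.221, 2.221, 0.001]
contact_force: [-2.5, 1.0, 6.8]
grip_width: 0.0171
```

Emit:
send_rows --pt "0 0 0 0 0 0 0" --pt "0 0 0 0 0 0 0"

```text
clock: 2.33
tcp_pos: [0.5406, -0.1971, 0.0863]
orientation: [2.221, 2.221, 0.001]
contact_force: [-2.4, -0.4, 6.6]
grip_width: 0.0168
```

Run:
```python
from h import *
f=snap('wrist','w2');s=snap('scene','s2');d=snap('side','d2');o=r.get_obs();print(o['tcp_pos'],o['grip_width'],o['contact_force'],o['moment'])
def c(f,u,v,w,h,W,H): return cv2.resize(f['pixels'][v-h:v+h,u-w:u+w,::-1],(W,H),interpolation=cv2.INTER_CUBIC)
cv2.imwrite('pics/c3.png',np.vstack([np.hstack([c(s,193,235,50,37,400,296),c(d,290,157,50,37,400,296)]),cv2.resize(f['pixels'][150:342,100:356,::-1],(400,300))@np.eye(3) if 0 else np.hstack([cv2.resize(f['pixels'][150:342,100:356,::-1],(400,300)),np.zeros((300,400,3),np.uint8)])]))
```

```text
[ 0.54064332 -0.19710379  0.08629887] 0.016797607168118213 [-2.45247955  0.53589033  5.74151661] [ 0.14556311  0.38791698 -0.04833022]
```

View pics/c3.png

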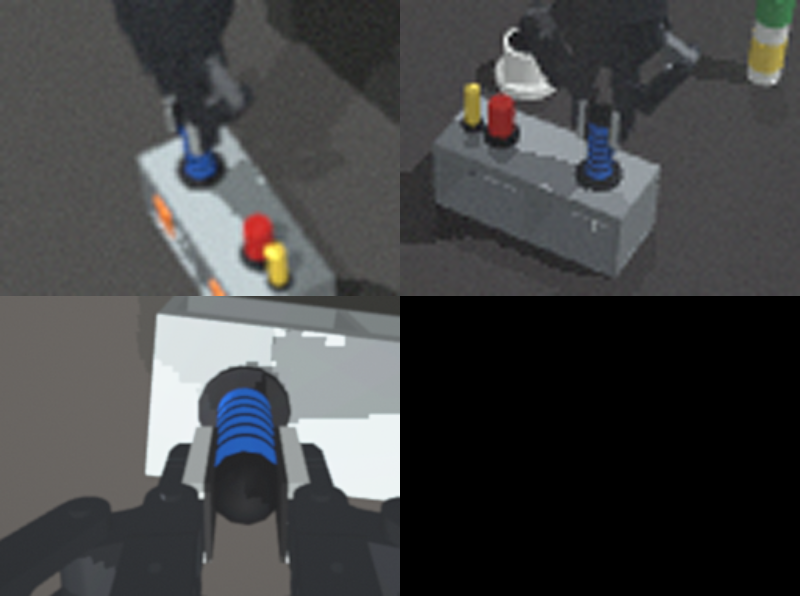

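Run:
```python
from h import *
for n,(u0,v0,sx) in dict(d2=(240,120,4),s2=(143,198,4),w2=(100,150,1.5625)).items():
    f=load(n)
    for z in (.075,.085,.095):
        P=[[.5406+a*.011,-.197+b*.011,z] for a in(-1,1) for b in(-1,1)]
        print(n,z,((proj(f,P)-[u0,v0])*sx).round(0).tolist())
    print('axis 66,71,134',((proj(f,[[.5406,-.197,z] for z in(.066,.071,.134)])-[u0,v0])*sx).round(0).tolist())
```

```text
d2 0.075 [[217.0, 160.0], [206.0, 178.0], [190.0, 152.0], [179.0, 170.0]]
d2 0.085 [[218.0, 150.0], [207.0, 168.0], [190.0, 142.0], [180.0, 160.0]]
d2 0.095 [[219.0, 140.0], [208.0, 158.0], [191.0, 132.0], [180.0, 150.0]]
axis 66,71,134 [[197.0, 173.0], [198.0, 169.0], [202.0, 105.0]]
s2 0.075 [[177.0, 157.0], [203.0, 141.0], [195.0, 176.0], [221.0, 160.0]]
s2 0.085 [[176.0, 148.0], [202.0, 133.0], [193.0, 167.0], [219.0, 151.0]]
s2 0.095 [[174.0, 139.0], [200.0, 124.0], [192.0, 159.0], [218.0, 142.0]]
axis 66,71,134 [[200.0, 166.0], [199.0, 162.0], [190.0, 105.0]]
w2 0.075 [[213.0, 147.0], [212.0, 92.0], [271.0, 147.0], [272.0, 92.0]]
w2 0.085 [[211.0, 159.0], [210.0, 102.0], [272.0, 159.0], [273.0, 102.0]]
w2 0.095 [[209.0, 173.0], [208.0, 112.0], [274.0, 173.0], [275.0, 112.0]]
axis 66,71,134 [[242.0, 111.0], [242.0, 116.0], [240.0, 207.0]]
```

Run:
```python
from h import *
d=load('d2');w=load('w2')
a=cv2.resize(d['pixels'][135:175,270:310,::-1],(400,400),interpolation=cv2.INTER_CUBIC)
b=cv2.resize(w['pixels'][180:320,180:320,::-1],(400,400),interpolation=cv2.INTER_CUBIC)
cv2.imwrite('pics/c4.png',np.hstack([a,b]))
```

```text
(no output)
```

View pics/c4.png

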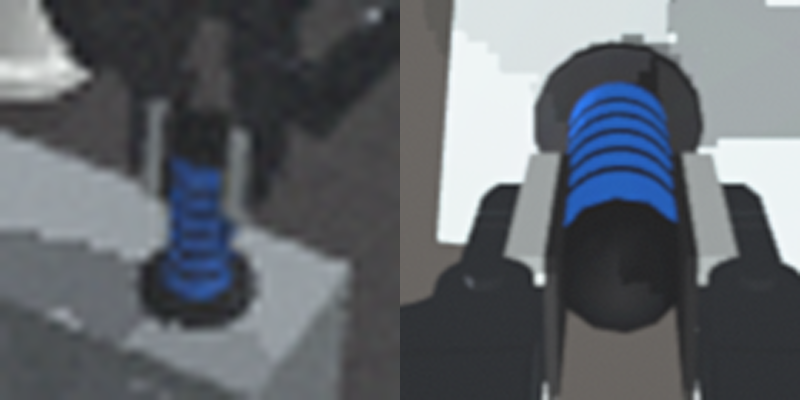

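Run:
```python
from h import *
d=load('d2');w=load('w2')
print(tri([(d,285.5,154.5),(w,278,233.6)]),tri([(d,293.8,156.5),(w,237.8,233.6)]))
```

```text
[ 0.55190352 -0.18829222  0.10510896] [ 0.52980385 -0.19193268  0.10096528]
```

Triangulating the pad tips puts them at z ≈ 0.103, mid-handle and higher than intended. I'll reopen slightly and go lower, checking the force as I go.

Emit:
send_rows --pt "0.4 0 0 0 0 0 0" --pt "0.4 0 0 0 0 0 0" --pt "0.4 0 0 0 0 0 0" --pt "0.4 0 0 0.02 0 0 0" --pt "0.4 0 0 0.04 0 0 0" --pt "0.4 0 0 0.055 0 0 0" --pt "0.4 0 0 0.055 0 0 0"

```text
clock: 3.07
tcp_pos: [0.5398, -0.1967, 0.0761]
orientation: [-2.221, -2.221, 0.001]
contact_force: [-0.1, 0.7, 0.7]
grip_width: 0.034
```

Run:
```python
from h import *
f=snap('wrist','w3');d=snap('side','d3');o=r.get_obs();print(o['tcp_pos'],o['grip_width'],o['contact_force'],o['moment'])
a=cv2.resize(d['pixels'][135:175,265:315,::-1],(500,400),interpolation=cv2.INTER_CUBIC)
b=cv2.resize(f['pixels'][170:310,170:340,::-1],(486,400),interpolation=cv2.INTER_CUBIC)
cv2.imwrite('pics/c5.png',cv2.resize(np.hstack([a,b]),None,fx=.8,fy=.8,interpolation=cv2.INTER_AREA))
```

```text
[ 0.54013867 -0.19689429  0.07664821] 0.03392106211654033 [ 0.69982698  0.07626341 -0.66504427] [-0.03497994  0.00088089 -0.0429805 ]
```

View pics/c5.png

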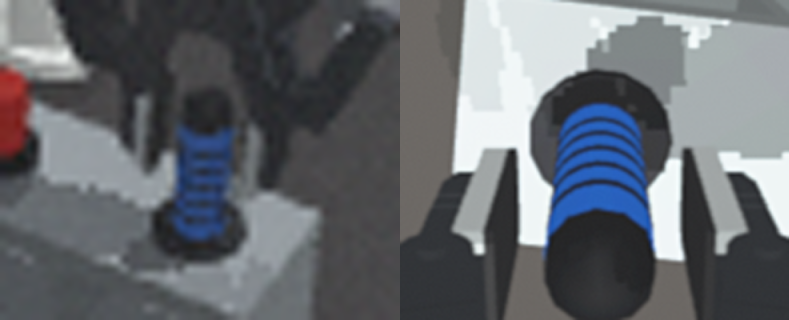

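Emit:
send_rows --pt "0.4 0 0 0.02 0 0 0" --pt "0.4 0 0 0.04 0 0 0" --pt "0.4 0 0 0.055 0 0 0" --pt "0.4 0 0 0.055 0 0 0"

```text
clock: 3.5
tcp_pos: [0.5399, -0.1968, 0.0681]
orientation: [-2.221, -2.221, 0.001]
contact_force: [0.2, 1.0, 0.6]
grip_width: 0.0346
```

Emit:
send_rows --pt "0.4 0 0 0.015 0 0 0" --pt "0.4 0 0 0.03 0 0 0" --pt "0.4 0 0 0.03 0 0 0"

```text
clock: 3.75
tcp_pos: [0.54, -0.1969, 0.0638]
orientation: [-2.221, -2.221, 0.001]
contact_force: [-0.8, -0.5, 0.1]
grip_width: 0.0341
```

Emit:
send_rows --pt "0 0 0 0 0 0 0" --pt "0 0 0 0 0 0 0" --pt "0 0 0 0 0 0 0" --pt "0 0 0 0 0 0 0" --pt "0 0 0 0 0 0 0" --pt "0 0 0 0 0 0 0" --squeeze 100

```text
clock: 4.25
tcp_pos: [0.5404, -0.197, 0.0644]
orientation: [2.221, 2.221, 0.0]
contact_force: [-0.7, -0.1, 2.2]
grip_width: 0.0179
```

Run:
```python
from h import *
f=snap('wrist','w4');d=snap('side','d4');o=r.get_obs();print(o['tcp_pos'],o['grip_width'],o['contact_force'],o['moment'])
a=cv2.resize(d['pixels'][135:175,265:315,::-1],(500,400),interpolation=cv2.INTER_CUBIC)
b=cv2.resize(f['pixels'][170:310,170:340,::-1],(486,400),interpolation=cv2.INTER_CUBIC)
cv2.imwrite('pics/c6.png',cv2.resize(np.hstack([a,b]),None,fx=.8,fy=.8,interpolation=cv2.INTER_AREA))
```

```text
[ 0.54042704 -0.19697945  0.06434401] 0.017910224915851355 [-0.87506313  0.73733889  1.98317388] [ 0.00274102  0.08169861 -0.0391949 ]
```

View pics/c6.png

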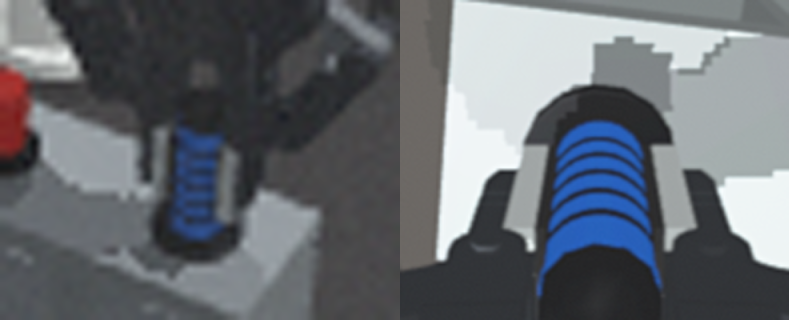

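The pads now sit just over the guard (side crop about (165,215) and (225,215), guard at (200,235)). Next I'll lift and carry the tool over.

Emit:
send_rows --pt "0 0 0 -0.04 0 0 0" --pt "0 0 0 -0.12 0 0 0" --pt "0 0 0 -0.24 0 0 0" --pt "0 0 0 -0.38 0 0 0" --pt "0 0 0 -0.52 0 0 0" --pt "0 0 0 -0.66 0 0 0" --pt "0 0 0 -0.8 0 0 0" --pt "0 0 0 -0.9 0 0 0" --pt "0 0 0 -0.96 0 0 0" --pt "0 0 0 -0.96 0 0 0"

```text
clock: 5.18
tcp_pos: [0.5415, -0.1973, 0.211]
orientation: [2.219, 2.219, 0.004]
contact_force: [0.4, -0.2, -1.2]
grip_width: 0.0181
```

Emit:
send_rows --pt "0 0.08 0 0 0 0 0" --pt "0 0.22 0 0 0 0 0" --pt "0 0.4 0 0 0 0 0" --pt "0 0.6 0 0 0 0 0" --pt "0 0.8 0 0 0 0 0" --pt "0 0.98 0 0 0 0 0"

```text
clock: 5.68
tcp_pos: [0.5389, -0.0469, 0.2067]
orientation: [-2.218, -2.221, 0.002]
contact_force: [0.4, -0.4, -0.1]
grip_width: 0.0183
```

Emit:
send_rows --pt "0 0.18 -0.02 0 0 0 0" --pt "0 0.36 -0.04 0 0 0 0" --pt "0 0.54 -0.06 0 0 0 0" --pt "0 0.72 -0.08 0 0 0 0" --pt "0 0.84 -0.09 0 0 0 0" --pt "0 0.92 -0.1 0 0 0 0" --pt "0 0.92 -0.1 0 0 0 0" --pt "0 0.92 -0.1 0 0 0 0"

```text
clock: 6.35
tcp_pos: [0.5247, 0.088, 0.2074]
orientation: [-2.22, -2.222, 0.002]
contact_force: [0.3, -0.6, -0.7]
grip_width: 0.018
```

Run:
```python
from h import *
f=snap('wrist','w5');d=snap('side','d5');s=snap('scene','s5');o=r.get_obs();print(o['tcp_pos'],o['grip_width'],o['contact_force'],o['moment'])
t=o['tcp_pos']
for n,q in(('w',f),('d',d),('s',s)):print(n,proj(q,[[.5225,.1967,.12],t+[0,0,.0017],t+[0,0,-.05]]).round(1).tolist())
def c(q,u0,v0,u1,v1):return cv2.resize(q['pixels'][v0:v1,u0:u1,::-1],(400,300),interpolation=cv2.INTER_CUBIC)
cv2.imwrite('pics/c7.png',np.vstack([np.hstack([c(f,160,120,360,270),c(d,190,205,270,265+0)]),np.hstack([c(s,250,120,330,180),c(s,250,120,330,180)*0])]))
```

```text
[0.525382   0.08619139 0.20793499] 0.017687089757944276 [-0.61081716  0.00725492 -0.35260355] [-0.02272939  0.01492344  0.04642121]
w [[252.7, 45.3], [255.8, 239.6], [256.2, 208.7]]
d [[236.6, 256.9], [254.8, 197.6], [255.1, 211.9]]
s [[288.9, 163.8], [265.1, 157.1], [264.5, 170.2]]
```

View pics/c7.png

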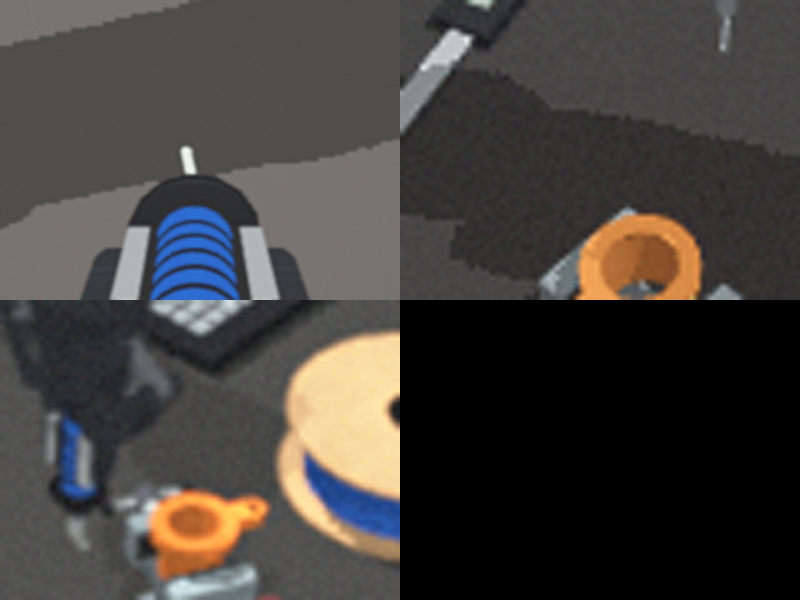

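The tool is still 110 mm short of the adapter. The wrist crop shows the blade tip at (186,148), so the blade points to about +y (100°), roughly toward the ear. Now a close look at the adapter in the same wrist frame.

Run:
```python
from h import *
f=load('w5');im=f['pixels'][:,:,::-1]
hsv=cv2.cvtColor(np.ascontiguousarray(im),cv2.COLOR_BGR2HSV)
m=((hsv[...,0]>5)&(hsv[...,0]<22)&(hsv[...,1]>120)&(hsv[...,2]>60)).astype(np.uint8);m[150:]=0
print(m.sum(),np.argwhere(m).min(0),np.argwhere(m).max(0))
# predicted circles
p=[]
out=cv2.resize(im[0:120,160:340],(720,480),interpolation=cv2.INTER_CUBIC).copy()
for rad in (.018,.028):
    a=np.linspace(0,2*np.pi,60);q=proj(f,np.c_[.5225+rad*np.cos(a),.1967+rad*np.sin(a),0*a+.12])
    for u,v in q: cv2.circle(out,(int((u-160)*4),int(v*4)),2,(0,255,0),-1)
cv2.imwrite('pics/c8.png',out)
```

```text
814 [  0 214] [ 85 288]
```

View pics/c8.png

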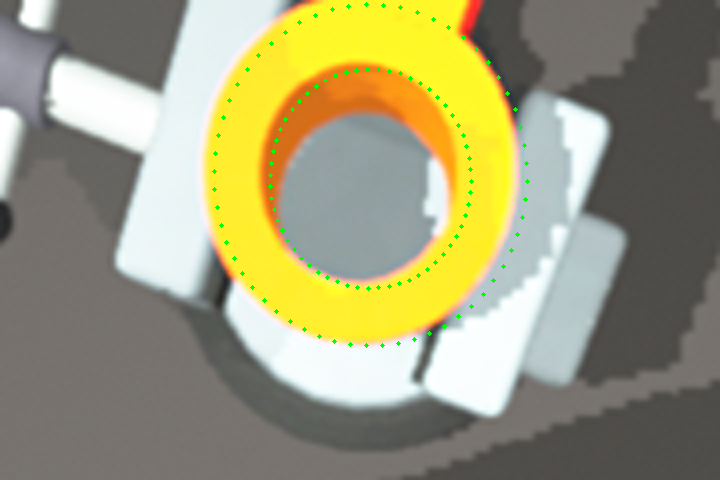

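Emit:
send_rows --pt "0 0.1 -0.005 0 0 0 0" --pt "0 0.25 -0.01 0 0 0 0" --pt "0 0.42 -0.015 0 0 0 0" --pt "0 0.57 -0.02 0 0 0 0" --pt "0 0.68 -0.027 0 0 0 0" --pt "0 0.727 -0.027 0 0 0 0" --pt "0 0.727 -0.027 0 0 0 0" --pt "0 0.727 -0.027 0 0 0 0" --pt "0 0.727 -0.027 0 0 0 0"

```text
clock: 7.25
tcp_pos: [0.5217, 0.1949, 0.2081]
orientation: [2.224, 2.218, -0.001]
contact_force: [0.5, -0.2, -0.5]
grip_width: 0.0177
```

Run:
```python
from h import *
f=snap('wrist','w6');s=snap('scene','s6');d=snap('side','d6');P=[]
for i in range(1): o=r.get_obs();print(o['tcp_pos'],o['orientation'],o['contact_force'])
t=o['tcp_pos']
for q,u0,v0,n in((f,0,0,'w'),(s,0,0,'s'),(d,0,0,'d')):print(n,proj(q,[[.521,.197,.12],t+[0,0,.0017],t+[0,0,-.05]]).round(1).tolist())
def c(q,u0,v0,u1,v1):return cv2.resize(q['pixels'][v0:v1,u0:u1,::-1],(400,300),interpolation=cv2.INTER_CUBIC)
cv2.imwrite('pics/c9.png',np.vstack([np.hstack([c(f,160,120,360,270),c(s,250,120,330,180)]),np.hstack([c(d,200,210,280,270),np.zeros((300,400,3),np.uint8)])]))
```

```text
[0.52159777 0.19558394 0.20822685] [ 2.22357268e+00  2.21869401e+00 -4.43822275e-04] [ 0.21798112  0.67519485 -1.48797905]
w [[254.5, 188.6], [254.4, 235.1], [255.0, 205.1]]
s [[288.6, 163.5], [290.8, 141.7], [289.4, 154.7]]
d [[237.1, 257.2], [235.2, 233.5], [236.4, 247.3]]
```

View pics/c9.png

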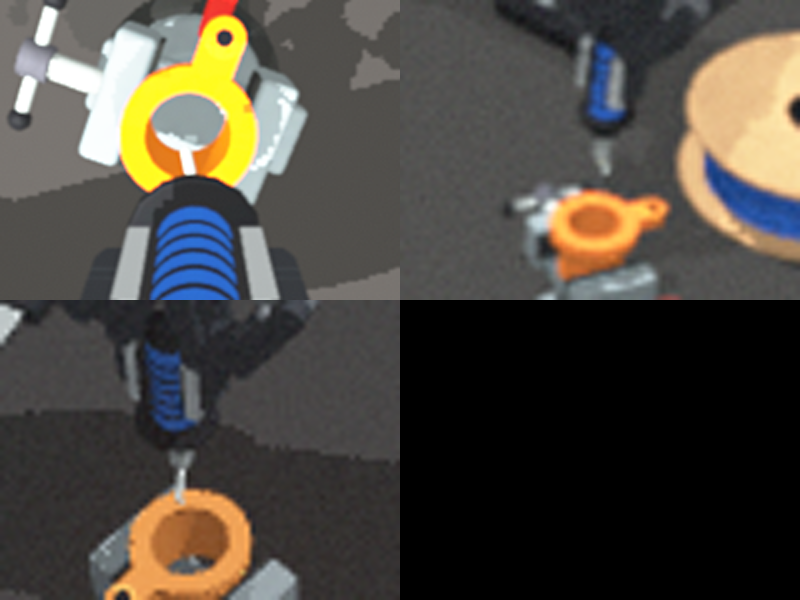

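The wrist view shows the hole centre at crop (189,134), which matches the prediction. The ear is at azimuth 70° and the blade tip at (184,148) points into the hole area. Lowering into the hole centre.

Emit:
send_rows --pt "0 0.01 -0.004 0.03 0 0 0" --pt "0 0.01 -0.004 0.08 0 0 0" --pt "0 0.01 -0.004 0.14 0 0 0" --pt "0 0.01 -0.004 0.2 0 0 0" --pt "0 0.01 -0.004 0.25 0 0 0" --pt "0 0.01 -0.004 0.29 0 0 0" --pt "0 0.01 -0.004 0.307 0 0 0" --pt "0 0.01 -0.004 0.307 0 0 0" --pt "0 0.01 -0.004 0.307 0 0 0"

```text
clock: 8.15
tcp_pos: [0.5208, 0.1986, 0.1621]
orientation: [2.221, 2.221, 0.0]
contact_force: [-0.1, -1.0, -0.3]
grip_width: 0.0178
```

Emit:
send_rows --pt "0 0.012 0.005 0 0 0 0" --pt "0 0.024 0.011 0 0 0 0" --pt "0 0.037 0.016 0 0 0 0" --pt "0 0.049 0.022 0 0 0 0" --pt "0 0.061 0.027 0 0 0 0" --pt "0 0.073 0.033 0 0 0 0" --pt "0 0.085 0.038 0 0 0 0"

```text
clock: 8.73
tcp_pos: [0.5265, 0.2118, 0.1622]
orientation: [-2.221, -2.221, -0.001]
contact_force: [0.1, 0.1, -1.5]
grip_width: 0.0177
```

Emit:
send_rows --pt "0 0.006 0.003 0 0 0 0" --pt "0 0.012 0.005 0 0 0 0" --pt "0 0.018 0.008 0 0 0 0" --pt "0 0.024 0.011 0 0 0 0" --pt "0 0.03 0.014 0 0 0 0"

```text
clock: 9.15
tcp_pos: [0.5285, 0.2159, 0.1622]
orientation: [-2.222, -2.221, 0.0]
contact_force: [-0.6, 0.6, -1.5]
grip_width: 0.0178
```

Run:
```python
from h import *
f=snap('wrist','w7');o=r.get_obs();print(o['tcp_pos'],o['contact_force'],o['moment'])
cv2.imwrite('pics/c10.png',cv2.resize(f['pixels'][120:270,160:360,::-1],(800,600),interpolation=cv2.INTER_CUBIC))
```

```text
[0.52853963 0.21613447 0.16214296] [ 0.27062342  0.92983602 -0.97717047] [ 0.01654227  0.00913354 -0.01440163]
```

Emit:
send_rows --pt "0 0.003 0.001 0 0 0 0" --pt "0 0.006 0.002 0 0 0 0" --pt "0 0.009 0.003 0 0 0 0" --pt "0 0.012 0.004 0 0 0 0" --pt "0 0.012 0.004 0 0 0 0"

```text
clock: 9.62
tcp_pos: [0.5291, 0.2178, 0.1622]
orientation: [2.221, 2.222, 0.0]
contact_force: [0.5, 0.0, -1.0]
grip_width: 0.018
```

```bash
cat >> h.py <<'E'
C=np.array([.521,.1975]);EAR=70.
def st(n=4):
    F=[];T=[]
    for i in range(n):
        r.grab_frame('wrist'); o=r.get_obs(); F.append(o['contact_force']);T.append(o['tcp_pos'])
    F=np.mean(F,0);T=np.mean(T,0);p=T[:2]-C;a=np.arctan2(p[1],p[0]);
    rad=np.array([np.cos(a),np.sin(a)]);tan=np.array([np.sin(a),-np.cos(a)])
    print('t',round(o['clock'],2),'tcp',(T*1e3).round(1),'r %.2f cw %.1f'%(np.linalg.norm(p)*1e3,EAR-np.degrees(a)),'Frad %.2f Ftan %.2f Fz %.2f'%(F[:2]@rad,F[:2]@tan,F[2]))
E
python3 -c "
from h import *
st(4)"
```

```text
t 9.82 tcp [529.1 217.7 162.2] r 21.75 cw 1.8 Frad -0.11 Ftan 0.07 Fz -0.59
```

Emit:
send_rows --pt "0 0.0031 0.0011 0 0 0 0" --pt "0 0.0063 0.0023 0 0 0 0" --pt "0 0.0063 0.0023 0 0 0 0"

```text
clock: 10.07
tcp_pos: [0.5295, 0.2187, 0.1622]
orientation: [2.221, 2.222, 0.0]
contact_force: [0.2, -0.0, 0.3]
grip_width: 0.0177
```

```bash
python3 -c "
from h import *
st(4)"
```

```text
t 10.27 tcp [529.4 218.7 162.2] r 22.77 cw 1.7 Frad -0.07 Ftan -0.12 Fz -0.66
```

Emit:
send_rows --pt "0 0.0031 0.0011 0 0 0 0" --pt "0 0.0063 0.0023 0 0 0 0" --pt "0 0.0063 0.0023 0 0 0 0"

```text
clock: 10.52
tcp_pos: [0.5297, 0.2196, 0.1621]
orientation: [-2.221, -2.222, 0.0]
contact_force: [-0.3, -0.9, -0.6]
grip_width: 0.018
```

```bash
python3 -c "
from h import *
st(4);s=snap('scene','s8');d=snap('side','d8');w=snap('wrist','w8')
def c(q,u0,v0,u1,v1):return cv2.resize(q['pixels'][v0:v1,u0:u1,::-1],(400,300),interpolation=cv2.INTER_CUBIC)
cv2.imwrite('pics/c10.png',np.vstack([np.hstack([c(s,276,140,308,164),c(d,222,240,254,264)]),np.hstack([c(w,210,140,310,215),c(s,276,150,308,174)])]))
"
```

```text
t 10.72 tcp [529.8 219.6 162.2] r 23.74 cw 1.7 Frad -0.37 Ftan 0.18 Fz -0.09
```

Emit:
send_rows --pt "0 0.0025 0.0009 0 0 0 0" --pt "0 0.005 0.0018 0 0 0 0" --pt "0 0.005 0.0018 0 0 0 0"

```text
clock: 11.12
tcp_pos: [0.5299, 0.2203, 0.1621]
orientation: [-2.221, -2.221, 0.0]
contact_force: [-0.5, -1.6, -0.9]
grip_width: 0.0182
```

```bash
python3 -c "
from h import *
st(4)"
```

```text
t 11.32 tcp [530.  220.2 162.1] r 24.41 cw 1.5 Frad -1.24 Ftan -0.27 Fz 0.07
```

View pics/c10.png

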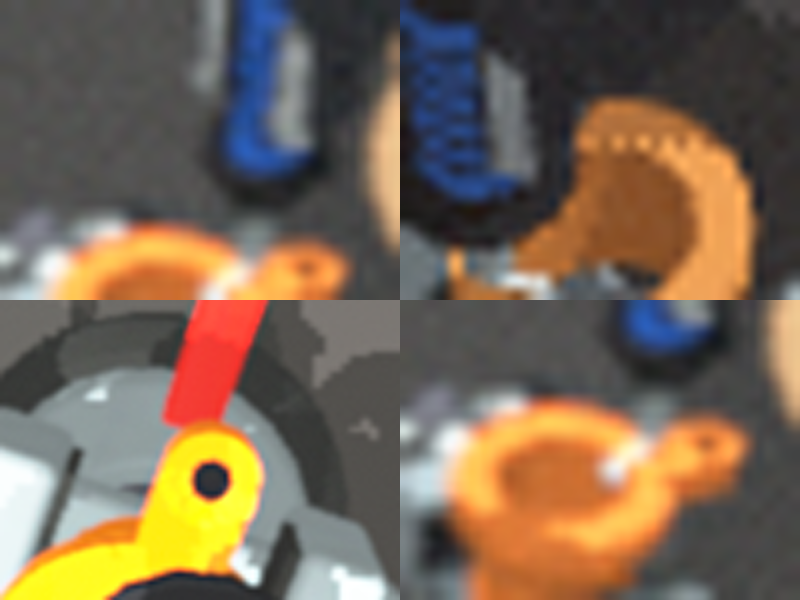

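The scene crop shows the blade passing over the flange into the hole beside the ear (tip at (612,470)), so it is hooked. Its contact matches the 45° flank geometry, but it sits about 1.7 mm too high on the flank. I'll lower it and reseat.

Emit:
send_rows --pt "0 -0.004 -0.0015 0 0 0 0" --pt "0 -0.008 -0.003 0.003 0 0 0" --pt "0 -0.0115 -0.0042 0.007 0 0 0" --pt "0 -0.0115 -0.0042 0.0113 0 0 0" --pt "0 -0.008 -0.003 0.0113 0 0 0" --pt "0 -0.008 -0.003 0.0113 0 0 0"

```text
clock: 11.82
tcp_pos: [0.5294, 0.2189, 0.1604]
orientation: [-2.221, -2.221, 0.001]
contact_force: [-0.3, -0.5, 0.6]
grip_width: 0.0178
```

```bash
python3 -c "
from h import *
st(4)"
```

```text
t 12.02 tcp [529.5 219.  160.4] r 23.08 cw 1.6 Frad -0.65 Ftan -0.54 Fz -0.52
```

Emit:
send_rows --pt "0 0.0025 0.0009 0 0 0 0" --pt "0 0.005 0.0018 0 0 0 0" --pt "0 0.005 0.0018 0 0 0 0"

```text
clock: 12.27
tcp_pos: [0.5297, 0.2196, 0.1604]
orientation: [2.222, 2.221, -0.001]
contact_force: [-0.8, -1.7, 0.5]
grip_width: 0.0178
```

```bash
python3 -c "
from h import *
st(4)"
```

```text
t 12.47 tcp [529.7 219.6 160.4] r 23.78 cw 1.5 Frad -2.02 Ftan -0.02 Fz 0.55
```

```bash
cat > seg.py <<'E'
import sys,json,os
from h import *
# usage: seg.py d_deg nrows ; measures, fits the edge, prints next rows
W=-.65; K=2.6; Ft=float(sys.argv[3]) if len(sys.argv)>3 else 5.
S=json.load(open('S.json')) if os.path.exists('S.json') else dict(cmd=[.5297,.2196],h=[])
F=[]
for i in range(3): r.grab_frame('side'); o=r.get_obs(); F.append(o['contact_force'])
F=np.mean(F,0);p=np.array(S['cmd']);q=p-C;rr=np.linalg.norm(q)*1e3;a=np.arctan2(q[1],q[0]);c0=(EAR-np.degrees(a))
if S['h'] and c0<S['h'][-1][0]-90: c0+=360
e=q/np.linalg.norm(q);t=np.array([e[1],-e[0]])
Fr,Fn=F[:2]@e,F[:2]@t;N=np.hypot(Fr,F[2]-W)
ideal=rr+(Ft-N)/K
if S['h'] and abs(c0-S['h'][-1][0])<2:S['h'].pop()
S['h'].append([c0,ideal]);h=np.array(S['h']);
B=lambda d:np.c_[np.ones(len(d)),np.cos(np.radians(d)),np.sin(np.radians(d))]
x0=h[:,1].mean();A=B(h[:,0]);x=np.linalg.solve(A.T@A+np.diag([1e-3,.3,.3]),A.T@(h[:,1]-x0))
f=lambda d:(B(np.atleast_1d(d))@x+x0)
res=ideal-f(c0)[0]
n=int(sys.argv[2]);dd=float(sys.argv[1]);rows=[]
for i in range(1,n+1):
    u=i/n;d=c0+dd*u;w=min(1,u*2)
    R_=(f(d)[0]+res)*w+(rr+f(d)[0]-f(c0)[0])*(1-w);b=np.radians(EAR-d)
    P=C+R_*1e-3*np.array([np.cos(b),np.sin(b)]);D=(P-p)/.15
    rows.append([0,round(D[1],4),round(D[0],4),0,0,0,0])
print('t %.2f tcp'%o['clock'],(o['tcp_pos']*1e3).round(1),'cw %.1f r %.2f Frad %.2f Ftan %.2f Fz %.2f N %.2f ideal %.2f x'%(c0,rr,Fr,Fn,F[2],N,ideal),x.round(2),'end r %.2f cw %.1f'%(R_,d))
print(json.dumps(rows))
S['cmd']=[p[0]+rows[-1][2]*.15,p[1]+rows[-1][1]*.15];json.dump(S,open('S.json','w'))
E
python3 seg.py 15 10
```

```text
t 12.62 tcp [529.8 219.7 160.4] cw 1.5 r 23.75 Frad -1.96 Ftan -0.29 Fz 0.48 N 2.26 ideal 24.80 x [0. 0. 0.] end r 24.80 cw 16.5
[[0, -0.0003, 0.0044, 0, 0, 0, 0], [0, -0.0007, 0.0088, 0, 0, 0, 0], [0, -0.0012, 0.0132, 0, 0, 0, 0], [0, -0.0019, 0.0177, 0, 0, 0, 0], [0, -0.0027, 0.0221, 0, 0, 0, 0], [0, -0.0048, 0.0259, 0, 0, 0, 0], [0, -0.0071, 0.0296, 0, 0, 0, 0], [0, -0.0094, 0.0332, 0, 0, 0, 0], [0, -0.0119, 0.0368, 0, 0, 0, 0], [0, -0.0144, 0.0403, 0, 0, 0, 0]]
```

Emit:
send_rows --pt "0 0.0028 0.0011 0 0 0 0" --pt "0 0.0056 0.0022 0 0 0 0" --pt "0 0.0056 0.0022 0 0 0 0"

```text
clock: 12.87
tcp_pos: [0.53, 0.2203, 0.1604]
orientation: [2.222, 2.221, -0.001]
contact_force: [-2.1, -3.0, 0.8]
grip_width: 0.018
```

```bash
echo '{"cmd":[0.53003,0.22044],"h":[]}' > S.json; python3 seg.py 15 8
```

```text
t 13.02 tcp [530.  220.4 160.4] cw 1.5 r 24.65 Frad -4.07 Ftan -0.30 Fz 1.20 N 4.47 ideal 24.86 x [0. 0. 0.] end r 24.86 cw 16.5
[[0, -0.0017, 0.0051, 0, 0, 0, 0], [0, -0.0037, 0.0102, 0, 0, 0, 0], [0, -0.0057, 0.0152, 0, 0, 0, 0], [0, -0.008, 0.0201, 0, 0, 0, 0], [0, -0.0107, 0.0248, 0, 0, 0, 0], [0, -0.0135, 0.0294, 0, 0, 0, 0], [0, -0.0166, 0.0339, 0, 0, 0, 0], [0, -0.0197, 0.0383, 0, 0, 0, 0]]
```

Emit:
send_rows --pt "0 -0.0017 0.0051 0 0 0 0" --pt "0 -0.0037 0.0102 0 0 0 0" --pt "0 -0.0057 0.0152 0 0 0 0" --pt "0 -0.008 0.0201 0 0 0 0" --pt "0 -0.0107 0.0248 0 0 0 0" --pt "0 -0.0135 0.0294 0 0 0 0" --pt "0 -0.0166 0.0339 0 0 0 0" --pt "0 -0.0197 0.0383 0 0 0 0"

```text
clock: 13.68
tcp_pos: [0.5338, 0.2179, 0.1601]
orientation: [-2.219, -2.22, 0.005]
contact_force: [-9.3, -3.0, 4.7]
grip_width: 0.0176
```

```bash
python3 seg.py 15 8
```

```text
t 13.83 tcp [534.  217.8 160.1] cw 16.5 r 24.85 Frad -6.85 Ftan -4.18 Fz 4.58 N 8.62 ideal 23.46 x [ 0.    0.09 -0.54] end r 23.32 cw 31.5
[[0, -0.0052, 0.0028, 0, 0, 0, 0], [0, -0.0105, 0.0054, 0, 0, 0, 0], [0, -0.0157, 0.0077, 0, 0, 0, 0], [0, -0.021, 0.0098, 0, 0, 0, 0], [0, -0.0247, 0.0133, 0, 0, 0, 0], [0, -0.0285, 0.0167, 0, 0, 0, 0], [0, -0.0324, 0.02, 0, 0, 0, 0], [0, -0.0364, 0.0231, 0, 0, 0, 0]]
```

```bash
sed -i 's/N=np.hypot(Fr,F\[2\]-W)/N=np.sqrt(Fr**2+Fn**2+(F[2]-W)**2)/; s/w=min(1,u\*2)/w=min(1,u*4)/' seg.py
python3 - <<'E'
import json
json.dump(dict(cmd=[.53003+.0383*.15,.22044-.0197*.15],h=[]),open('S.json','w'))
E
python3 seg.py 15 8
```

```text
t 13.98 tcp [534.1 217.7 160.1] cw 16.5 r 24.85 Frad -6.60 Ftan -3.35 Fz 3.63 N 8.55 ideal 23.49 x [0. 0. 0.] end r 23.49 cw 31.5
[[0, -0.0069, 0.0015, 0, 0, 0, 0], [0, -0.0137, 0.0026, 0, 0, 0, 0], [0, -0.0171, 0.0065, 0, 0, 0, 0], [0, -0.0205, 0.0102, 0, 0, 0, 0], [0, -0.0242, 0.0139, 0, 0, 0, 0], [0, -0.0279, 0.0174, 0, 0, 0, 0], [0, -0.0317, 0.0207, 0, 0, 0, 0], [0, -0.0357, 0.024, 0, 0, 0, 0]]
```

Emit:
send_rows --pt "0 -0.0069 0.0015 0 0 0 0" --pt "0 -0.0137 0.0026 0 0 0 0" --pt "0 -0.0171 0.0065 0 0 0 0" --pt "0 -0.0205 0.0102 0 0 0 0" --pt "0 -0.0242 0.0139 0 0 0 0" --pt "0 -0.0279 0.0174 0 0 0 0" --pt "0 -0.0317 0.0207 0 0 0 0" --pt "0 -0.0357 0.024 0 0 0 0"

```text
clock: 14.65
tcp_pos: [0.5382, 0.2132, 0.1603]
orientation: [-2.219, -2.221, 0.002]
contact_force: [-6.8, -1.1, 4.5]
grip_width: 0.018
```

```bash
python3 seg.py 15 8
```

```text
t 14.80 tcp [538.2 213.2 160.3] cw 31.5 r 23.49 Frad -5.93 Ftan -2.66 Fz 3.43 N 7.67 ideal 22.46 x [ 0.    0.16 -0.37] end r 22.36 cw 46.5
[[0, -0.0062, 0.0003, 0, 0, 0, 0], [0, -0.0122, 0.0003, 0, 0, 0, 0], [0, -0.0163, 0.003, 0, 0, 0, 0], [0, -0.0205, 0.0055, 0, 0, 0, 0], [0, -0.0248, 0.0079, 0, 0, 0, 0], [0, -0.0291, 0.0101, 0, 0, 0, 0], [0, -0.0336, 0.0122, 0, 0, 0, 0], [0, -0.038, 0.0142, 0, 0, 0, 0]]
```

Emit:
send_rows --pt "0 -0.0062 0.0003 0 0 0 0" --pt "0 -0.0122 0.0003 0 0 0 0" --pt "0 -0.0163 0.003 0 0 0 0" --pt "0 -0.0205 0.0055 0 0 0 0" --pt "0 -0.0248 0.0079 0 0 0 0" --pt "0 -0.0291 0.0101 0 0 0 0" --pt "0 -0.0336 0.0122 0 0 0 0" --pt "0 -0.038 0.0142 0 0 0 0"

```text
clock: 15.47
tcp_pos: [0.5414, 0.2076, 0.1606]
orientation: [-2.22, -2.221, -0.001]
contact_force: [-5.9, 0.6, 3.1]
grip_width: 0.0179
```

```bash
python3 seg.py 15 8
```

```text
t 15.62 tcp [541.6 207.4 160.7] cw 46.5 r 22.37 Frad -4.37 Ftan -2.51 Fz 4.11 N 6.93 ideal 21.62 x [ 0.01  0.57 -0.95] end r 21.35 cw 61.5
[[0, -0.0055, -0.0006, 0, 0, 0, 0], [0, -0.0109, -0.0015, 0, 0, 0, 0], [0, -0.0154, -0.0002, 0, 0, 0, 0], [0, -0.02, 0.001, 0, 0, 0, 0], [0, -0.0246, 0.002, 0, 0, 0, 0], [0, -0.0292, 0.0028, 0, 0, 0, 0], [0, -0.0338, 0.0035, 0, 0, 0, 0], [0, -0.0384, 0.0041, 0, 0, 0, 0]]
```

Emit:
send_rows --pt "0 -0.0055 -0.0006 0 0 0 0" --pt "0 -0.0109 -0.0015 0 0 0 0" --pt "0 -0.0154 -0.0002 0 0 0 0" --pt "0 -0.02 0.001 0 0 0 0" --pt "0 -0.0246 0.002 0 0 0 0" --pt "0 -0.0292 0.0028 0 0 0 0" --pt "0 -0.0338 0.0035 0 0 0 0" --pt "0 -0.0384 0.0041 0 0 0 0"

```text
clock: 16.28
tcp_pos: [0.5422, 0.2012, 0.1604]
orientation: [-2.221, -2.221, -0.0]
contact_force: [-4.7, 1.7, 1.8]
grip_width: 0.0178
```

```bash
python3 seg.py 15 8
```

```text
t 16.43 tcp [542.5 200.7 160.5] cw 61.5 r 21.36 Frad -3.65 Ftan -1.61 Fz 2.41 N 5.02 ideal 21.35 x [ 0.08  0.87 -1.2 ] end r 21.02 cw 76.5
[[0, -0.0047, 0.0003, 0, 0, 0, 0], [0, -0.0093, 0.0004, 0, 0, 0, 0], [0, -0.0139, 0.0005, 0, 0, 0, 0], [0, -0.0186, 0.0004, 0, 0, 0, 0], [0, -0.0232, 0.0001, 0, 0, 0, 0], [0, -0.0278, -0.0003, 0, 0, 0, 0], [0, -0.0324, -0.0008, 0, 0, 0, 0], [0, -0.0369, -0.0015, 0, 0, 0, 0]]
```

Force is now 5 N, continuing.

Emit:
send_rows --pt "0 -0.0047 0.0003 0 0 0 0" --pt "0 -0.0093 0.0004 0 0 0 0" --pt "0 -0.0139 0.0005 0 0 0 0" --pt "0 -0.0186 0.0004 0 0 0 0" --pt "0 -0.0232 0.0001 0 0 0 0" --pt "0 -0.0278 -0.0003 0 0 0 0" --pt "0 -0.0324 -0.0008 0 0 0 0" --pt "0 -0.0369 -0.0015 0 0 0 0"

```text
clock: 17.1
tcp_pos: [0.5422, 0.1955, 0.1606]
orientation: [2.221, 2.221, 0.001]
contact_force: [-3.7, 2.8, 2.9]
grip_width: 0.0181
```

```bash
python3 seg.py 15 8
```

```text
t 17.25 tcp [542.2 195.3 160.5] cw 76.5 r 21.03 Frad -3.50 Ftan -1.63 Fz 1.97 N 4.66 ideal 21.16 x [ 0.22  0.96 -1.24] end r 20.87 cw 91.5
[[0, -0.0046, -0.0004, 0, 0, 0, 0], [0, -0.0091, -0.001, 0, 0, 0, 0], [0, -0.0136, -0.0021, 0, 0, 0, 0], [0, -0.018, -0.0034, 0, 0, 0, 0], [0, -0.0224, -0.0048, 0, 0, 0, 0], [0, -0.0267, -0.0063, 0, 0, 0, 0], [0, -0.0309, -0.008, 0, 0, 0, 0], [0, -0.0351, -0.0098, 0, 0, 0, 0]]
```

Emit:
send_rows --pt "0 -0.0046 -0.0004 0 0 0 0" --pt "0 -0.0091 -0.001 0 0 0 0" --pt "0 -0.0136 -0.0021 0 0 0 0" --pt "0 -0.018 -0.0034 0 0 0 0" --pt "0 -0.0224 -0.0048 0 0 0 0" --pt "0 -0.0267 -0.0063 0 0 0 0" --pt "0 -0.0309 -0.008 0 0 0 0" --pt "0 -0.0351 -0.0098 0 0 0 0"

```text
clock: 17.92
tcp_pos: [0.5408, 0.19, 0.1605]
orientation: [2.221, 2.221, 0.001]
contact_force: [-1.5, 1.3, 0.6]
grip_width: 0.0179
```

```bash
python3 seg.py 18 10
```

```text
t 18.07 tcp [540.8 189.7 160.5] cw 91.4 r 20.87 Frad -2.83 Ftan -0.84 Fz 1.93 N 3.92 ideal 21.29 x [ 0.49  0.79 -1.24] end r 21.11 cw 109.4
[[0, -0.0044, -0.0008, 0, 0, 0, 0], [0, -0.0088, -0.0017, 0, 0, 0, 0], [0, -0.013, -0.0033, 0, 0, 0, 0], [0, -0.0169, -0.0055, 0, 0, 0, 0], [0, -0.0207, -0.0078, 0, 0, 0, 0], [0, -0.0244, -0.0102, 0, 0, 0, 0], [0, -0.0281, -0.0127, 0, 0, 0, 0], [0, -0.0316, -0.0153, 0, 0, 0, 0], [0, -0.0351, -0.018, 0, 0, 0, 0], [0, -0.0386, -0.0208, 0, 0, 0, 0]]
```

Emit:
send_rows --pt "0 -0.0044 -0.0008 0 0 0 0" --pt "0 -0.0088 -0.0017 0 0 0 0" --pt "0 -0.013 -0.0033 0 0 0 0" --pt "0 -0.0169 -0.0055 0 0 0 0" --pt "0 -0.0207 -0.0078 0 0 0 0" --pt "0 -0.0244 -0.0102 0 0 0 0" --pt "0 -0.0281 -0.0127 0 0 0 0" --pt "0 -0.0316 -0.0153 0 0 0 0" --pt "0 -0.0351 -0.018 0 0 0 0" --pt "0 -0.0386 -0.0208 0 0 0 0"

```text
clock: 18.9
tcp_pos: [0.5376, 0.1841, 0.1605]
orientation: [2.222, 2.221, 0.0]
contact_force: [-0.7, 1.8, 1.1]
grip_width: 0.0183
```

```bash
python3 seg.py 18 10
```

```text
t 19.05 tcp [537.5 184.1 160.4] cw 109.5 r 21.12 Frad -1.50 Ftan -0.72 Fz 0.87 N 2.25 ideal 22.17 x [ 1.1   0.13 -1.51] end r 22.36 cw 127.5
[[0, -0.0053, -0.0007, 0, 0, 0, 0], [0, -0.0106, -0.0016, 0, 0, 0, 0], [0, -0.015, -0.0037, 0, 0, 0, 0], [0, -0.0183, -0.007, 0, 0, 0, 0], [0, -0.0216, -0.0103, 0, 0, 0, 0], [0, -0.0247, -0.0138, 0, 0, 0, 0], [0, -0.0277, -0.0173, 0, 0, 0, 0], [0, -0.0307, -0.021, 0, 0, 0, 0], [0, -0.0335, -0.0247, 0, 0, 0, 0], [0, -0.0362, -0.0285, 0, 0, 0, 0]]
```

Emit:
send_rows --pt "0 -0.006 -0.0001 0 0 0 0" --pt "0 -0.0119 -0.0005 0 0 0 0" --pt "0 -0.0167 -0.0023 0 0 0 0" --pt "0 -0.0202 -0.0054 0 0 0 0" --pt "0 -0.0236 -0.0086 0 0 0 0" --pt "0 -0.0267 -0.0121 0 0 0 0" --pt "0 -0.0297 -0.0156 0 0 0 0" --pt "0 -0.0327 -0.0193 0 0 0 0" --pt "0 -0.0355 -0.023 0 0 0 0" --pt "0 -0.0382 -0.0268 0 0 0 0"

```text
clock: 19.88
tcp_pos: [0.5337, 0.1787, 0.1607]
orientation: [2.221, 2.221, 0.001]
contact_force: [-0.5, 3.3, 2.3]
grip_width: 0.0181
```

```bash
python3 - <<'E'
import json
S=json.load(open('S.json'));S['cmd'][0]+=.0017*.15;S['cmd'][1]-=.002*.15;json.dump(S,open('S.json','w'))
E
sed -i 's/\[1e-3,.3,.3\]/[1e-3,.05,.05]/' seg.py
python3 seg.py 18 10
```

```text
t 20.03 tcp [533.5 178.5 160.6] cw 127.3 r 22.75 Frad -3.40 Ftan -0.41 Fz 2.93 N 4.96 ideal 22.77 x [ 3.01 -0.86 -3.62] end r 23.77 cw 145.3
[[0, -0.0031, -0.0037, 0, 0, 0, 0], [0, -0.0061, -0.0075, 0, 0, 0, 0], [0, -0.0089, -0.0115, 0, 0, 0, 0], [0, -0.0116, -0.0155, 0, 0, 0, 0], [0, -0.0143, -0.0197, 0, 0, 0, 0], [0, -0.0168, -0.0239, 0, 0, 0, 0], [0, -0.0192, -0.0282, 0, 0, 0, 0], [0, -0.0215, -0.0326, 0, 0, 0, 0], [0, -0.0236, -0.0371, 0, 0, 0, 0], [0, -0.0257, -0.0417, 0, 0, 0, 0]]
```

```bash
python3 - <<'E'
import json
S=json.load(open('S.json'));S['cmd'][0]+=.0417*.15;S['cmd'][1]+=.0257*.15
S['h'].insert(0,[1.5,24.6])
json.dump(S,open('S.json','w'))
E
sed -i 's/^B=.*/B=lambda d:np.c_[np.ones(len(d)),np.cos(np.radians(d)),np.sin(np.radians(d)),np.cos(np.radians(2*d)),np.sin(np.radians(2*d))]/; s/\[1e-3,.05,.05\]/[1e-3,.2,.2,.03,.03]/' seg.py
python3 seg.py 18 10; cp S.json S_bak.json
python3 - <<'E'
import json;print(json.load(open('S.json')))
E
```

```text
t 20.18 tcp [533.5 178.5 160.5] cw 127.3 r 22.75 Frad -3.68 Ftan -1.19 Fz 2.95 N 5.29 ideal 22.64 x [ 0.45  0.65 -0.42  1.03 -1.1 ] end r 23.20 cw 145.3
[[0, -0.0027, -0.004, 0, 0, 0, 0], [0, -0.0052, -0.008, 0, 0, 0, 0], [0, -0.0077, -0.0121, 0, 0, 0, 0], [0, -0.0102, -0.0162, 0, 0, 0, 0], [0, -0.0126, -0.0204, 0, 0, 0, 0], [0, -0.0148, -0.0247, 0, 0, 0, 0], [0, -0.0168, -0.0291, 0, 0, 0, 0], [0, -0.0187, -0.0336, 0, 0, 0, 0], [0, -0.0204, -0.0381, 0, 0, 0, 0], [0, -0.022, -0.0427, 0, 0, 0, 0]]
{'cmd': [0.52688, 0.17505], 'h': [[1.5, 24.6], [16.475682714323064, 23.487868872772495], [31.473530531289725, 22.459146257227758], [46.466704351327344, 21.62195226664993], [61.46392811982441, 21.347514854685876], [76.45753930796195, 21.158123593561303], [91.44454222634423, 21.28533963500714], [109.4564439126301, 22.173957246030827], [127.31924529091071, 22.64201964044787]]}
```

Sensible feedforward (+0.55 mm).

Emit:
send_rows --pt "0 -0.0027 -0.004 0 0 0 0" --pt "0 -0.0052 -0.008 0 0 0 0" --pt "0 -0.0077 -0.0121 0 0 0 0" --pt "0 -0.0102 -0.0162 0 0 0 0" --pt "0 -0.0126 -0.0204 0 0 0 0" --pt "0 -0.0148 -0.0247 0 0 0 0" --pt "0 -0.0168 -0.0291 0 0 0 0" --pt "0 -0.0187 -0.0336 0 0 0 0" --pt "0 -0.0204 -0.0381 0 0 0 0" --pt "0 -0.022 -0.0427 0 0 0 0"

```text
clock: 21.02
tcp_pos: [0.527, 0.1752, 0.1604]
orientation: [2.221, 2.221, 0.0]
contact_force: [0.8, 3.2, 1.4]
grip_width: 0.0182
```

```bash
python3 seg.py 18 10
```

```text
t 21.17 tcp [526.7 174.9 160.3] cw 145.3 r 23.21 Frad -2.76 Ftan 0.19 Fz 2.15 N 3.94 ideal 23.61 x [ 0.39  0.5  -0.43  1.1  -1.04] end r 23.80 cw 163.3
[[0, -0.0025, -0.0044, 0, 0, 0, 0], [0, -0.0048, -0.009, 0, 0, 0, 0], [0, -0.0064, -0.0137, 0, 0, 0, 0], [0, -0.0073, -0.0186, 0, 0, 0, 0], [0, -0.008, -0.0235, 0, 0, 0, 0], [0, -0.0086, -0.0285, 0, 0, 0, 0], [0, -0.0089, -0.0335, 0, 0, 0, 0], [0, -0.009, -0.0384, 0, 0, 0, 0], [0, -0.009, -0.0434, 0, 0, 0, 0], [0, -0.0087, -0.0484, 0, 0, 0, 0]]
```

Emit:
send_rows --pt "0 -0.0025 -0.0044 0 0 0 0" --pt "0 -0.0048 -0.009 0 0 0 0" --pt "0 -0.0064 -0.0137 0 0 0 0" --pt "0 -0.0073 -0.0186 0 0 0 0" --pt "0 -0.008 -0.0235 0 0 0 0" --pt "0 -0.0086 -0.0285 0 0 0 0" --pt "0 -0.0089 -0.0335 0 0 0 0" --pt "0 -0.009 -0.0384 0 0 0 0" --pt "0 -0.009 -0.0434 0 0 0 0" --pt "0 -0.0087 -0.0484 0 0 0 0"

```text
clock: 22.0
tcp_pos: [0.5198, 0.1738, 0.1605]
orientation: [2.222, 2.221, -0.0]
contact_force: [0.3, 2.4, 1.8]
grip_width: 0.0176
```

```bash
python3 seg.py 18 10
```

```text
t 22.15 tcp [519.6 173.8 160.4] cw 163.3 r 23.80 Frad -2.10 Ftan -0.44 Fz 1.62 N 3.12 ideal 24.52 x [ 0.47  0.09 -0.67  1.2  -0.79] end r 24.45 cw 181.3
[[0, -0.0017, -0.0052, 0, 0, 0, 0], [0, -0.0031, -0.0104, 0, 0, 0, 0], [0, -0.0034, -0.0156, 0, 0, 0, 0], [0, -0.0026, -0.0207, 0, 0, 0, 0], [0, -0.0015, -0.0257, 0, 0, 0, 0], [0, -0.0003, -0.0307, 0, 0, 0, 0], [0, 0.0012, -0.0357, 0, 0, 0, 0], [0, 0.0028, -0.0405, 0, 0, 0, 0], [0, 0.0046, -0.0453, 0, 0, 0, 0], [0, 0.0065, -0.0501, 0, 0, 0, 0]]
```

Emit:
send_rows --pt "0 -0.0026 -0.0052 0 0 0 0" --pt "0 -0.0049 -0.0104 0 0 0 0" --pt "0 -0.0058 -0.0156 0 0 0 0" --pt "0 -0.0053 -0.021 0 0 0 0" --pt "0 -0.0042 -0.0261 0 0 0 0" --pt "0 -0.003 -0.0312 0 0 0 0" --pt "0 -0.0015 -0.0362 0 0 0 0" --pt "0 0.0001 -0.041 0 0 0 0" --pt "0 0.0019 -0.0459 0 0 0 0" --pt "0 0.0039 -0.0509 0 0 0 0"

```text
clock: 22.98
tcp_pos: [0.5122, 0.1745, 0.1605]
orientation: [2.221, 2.221, 0.0]
contact_force: [1.7, 0.9, 2.0]
grip_width: 0.0176
```

```bash
python3 - <<'E'
import json
S=json.load(open('S.json'));S['cmd'][0]-=.0008*.15;S['cmd'][1]-=.0026*.15;json.dump(S,open('S.json','w'))
E
python3 seg.py 18 10
```

```text
t 23.13 tcp [511.9 174.4 160.4] cw 181.3 r 24.86 Frad -2.59 Ftan -0.24 Fz 1.32 N 3.27 ideal 25.53 x [ 0.75 -0.37 -1.37  1.07 -0.41] end r 25.46 cw 199.3
[[0, 0.0003, -0.0055, 0, 0, 0, 0], [0, 0.0007, -0.0111, 0, 0, 0, 0], [0, 0.0022, -0.0163, 0, 0, 0, 0], [0, 0.0047, -0.0211, 0, 0, 0, 0], [0, 0.0074, -0.0257, 0, 0, 0, 0], [0, 0.0102, -0.0303, 0, 0, 0, 0], [0, 0.0132, -0.0347, 0, 0, 0, 0], [0, 0.0163, -0.039, 0, 0, 0, 0], [0, 0.0196, -0.0432, 0, 0, 0, 0], [0, 0.0231, -0.0473, 0, 0, 0, 0]]
```

```bash
python3 - <<'E'
import json
S=json.load(open('S.json'));S['cmd'][0]+=.0473*.15;S['cmd'][1]-=.0231*.15;json.dump(S,open('S.json','w'))
E
sed -i 's/\[1e-3,.2,.2,.03,.03\]/[1e-3,.01,.01,.03,.03]/' seg.py
python3 seg.py 18 10
```

```text
t 23.28 tcp [512.  174.4 160.4] cw 181.3 r 24.86 Frad -1.82 Ftan -0.12 Fz 1.53 N 2.84 ideal 25.69 x [ 2.25 -0.4  -3.79 -0.02 -0.38] end r 26.62 cw 199.3
[[0, -0.0007, -0.0059, 0, 0, 0, 0], [0, -0.0011, -0.012, 0, 0, 0, 0], [0, -0.0003, -0.0176, 0, 0, 0, 0], [0, 0.0017, -0.0227, 0, 0, 0, 0], [0, 0.0038, -0.0278, 0, 0, 0, 0], [0, 0.0061, -0.0328, 0, 0, 0, 0], [0, 0.0086, -0.0378, 0, 0, 0, 0], [0, 0.0113, -0.0427, 0, 0, 0, 0], [0, 0.0141, -0.0475, 0, 0, 0, 0], [0, 0.017, -0.0522, 0, 0, 0, 0]]
```

Emit:
send_rows --pt "0 -0.0007 -0.0059 0 0 0 0" --pt "0 -0.0011 -0.012 0 0 0 0" --pt "0 -0.0003 -0.0176 0 0 0 0" --pt "0 0.0017 -0.0227 0 0 0 0" --pt "0 0.0038 -0.0278 0 0 0 0" --pt "0 0.0061 -0.0328 0 0 0 0" --pt "0 0.0086 -0.0378 0 0 0 0" --pt "0 0.0113 -0.0427 0 0 0 0" --pt "0 0.0141 -0.0475 0 0 0 0" --pt "0 0.017 -0.0522 0 0 0 0"

```text
clock: 24.12
tcp_pos: [0.5049, 0.1772, 0.1608]
orientation: [2.221, 2.221, 0.002]
contact_force: [4.6, 2.5, 2.4]
grip_width: 0.018
```

```bash
python3 seg.py 18 10
```

```text
t 24.27 tcp [504.7 177.3 160.7] cw 199.2 r 26.63 Frad -4.48 Ftan -0.82 Fz 2.81 N 5.72 ideal 26.35 x [ 1.87 -0.39 -3.63  0.05 -0.4 ] end r 27.13 cw 217.2
[[0, 0.0037, -0.0041, 0, 0, 0, 0], [0, 0.0076, -0.0081, 0, 0, 0, 0], [0, 0.0113, -0.0123, 0, 0, 0, 0], [0, 0.0149, -0.0166, 0, 0, 0, 0], [0, 0.0187, -0.0207, 0, 0, 0, 0], [0, 0.0226, -0.0248, 0, 0, 0, 0], [0, 0.0267, -0.0287, 0, 0, 0, 0], [0, 0.0308, -0.0326, 0, 0, 0, 0], [0, 0.0352, -0.0362, 0, 0, 0, 0], [0, 0.0396, -0.0398, 0, 0, 0, 0]]
```

Fit is predictive now.

Emit:
send_rows --pt "0 0.0037 -0.0041 0 0 0 0" --pt "0 0.0076 -0.0081 0 0 0 0" --pt "0 0.0113 -0.0123 0 0 0 0" --pt "0 0.0149 -0.0166 0 0 0 0" --pt "0 0.0187 -0.0207 0 0 0 0" --pt "0 0.0226 -0.0248 0 0 0 0" --pt "0 0.0267 -0.0287 0 0 0 0" --pt "0 0.0308 -0.0326 0 0 0 0" --pt "0 0.0352 -0.0362 0 0 0 0" --pt "0 0.0396 -0.0398 0 0 0 0"

```text
clock: 25.1
tcp_pos: [0.4993, 0.1826, 0.1608]
orientation: [2.221, 2.22, 0.002]
contact_force: [6.5, 0.7, 2.5]
grip_width: 0.0179
```

```bash
python3 seg.py 18 11
```

```text
t 25.25 tcp [499.3 182.6 160.8] cw 217.2 r 27.13 Frad -5.79 Ftan -2.62 Fz 2.88 N 7.27 ideal 26.26 x [ 1.24 -0.43 -2.95  0.39 -0.37] end r 26.56 cw 235.2
[[0, 0.0054, -0.0011, 0, 0, 0, 0], [0, 0.0107, -0.002, 0, 0, 0, 0], [0, 0.0158, -0.0032, 0, 0, 0, 0], [0, 0.0202, -0.0057, 0, 0, 0, 0], [0, 0.0246, -0.008, 0, 0, 0, 0], [0, 0.0292, -0.0102, 0, 0, 0, 0], [0, 0.0338, -0.0123, 0, 0, 0, 0], [0, 0.0384, -0.0142, 0, 0, 0, 0], [0, 0.0432, -0.016, 0, 0, 0, 0], [0, 0.0479, -0.0176, 0, 0, 0, 0], [0, 0.0528, -0.0192, 0, 0, 0, 0]]
```

Emit:
send_rows --pt "0 0.0058 -0.0003 0 0 0 0" --pt "0 0.0114 -0.0005 0 0 0 0" --pt "0 0.0165 -0.0017 0 0 0 0" --pt "0 0.0209 -0.0042 0 0 0 0" --pt "0 0.0253 -0.0065 0 0 0 0" --pt "0 0.0299 -0.0087 0 0 0 0" --pt "0 0.0345 -0.0108 0 0 0 0" --pt "0 0.0391 -0.0127 0 0 0 0" --pt "0 0.0439 -0.0145 0 0 0 0" --pt "0 0.0486 -0.0161 0 0 0 0" --pt "0 0.0535 -0.0177 0 0 0 0"

```text
clock: 26.17
tcp_pos: [0.4962, 0.1901, 0.1605]
orientation: [2.221, 2.22, -0.0]
contact_force: [3.6, 0.1, 3.8]
grip_width: 0.0177
```

```bash
python3 - <<'E'
import json
S=json.load(open('S.json'));S['cmd'][0]+=.0015*.15;S['cmd'][1]+=.0007*.15;json.dump(S,open('S.json','w'))
E
python3 seg.py 18 11
```

```text
t 26.32 tcp [495.7 190.5 160.4] cw 235.4 r 26.33 Frad -3.97 Ftan -1.76 Fz 4.20 N 6.51 ideal 25.74 x [ 0.74 -0.56 -2.39  0.69 -0.25] end r 25.67 cw 253.4
[[0, 0.0052, 0.0002, 0, 0, 0, 0], [0, 0.0103, 0.0006, 0, 0, 0, 0], [0, 0.0154, 0.0008, 0, 0, 0, 0], [0, 0.0202, 0.0001, 0, 0, 0, 0], [0, 0.0251, -0.0005, 0, 0, 0, 0], [0, 0.03, -0.001, 0, 0, 0, 0], [0, 0.0348, -0.0012, 0, 0, 0, 0], [0, 0.0397, -0.0014, 0, 0, 0, 0], [0, 0.0446, -0.0014, 0, 0, 0, 0], [0, 0.0495, -0.0013, 0, 0, 0, 0], [0, 0.0544, -0.0011, 0, 0, 0, 0]]
```

Emit:
send_rows --pt "0 0.0052 0.0008 0 0 0 0" --pt "0 0.0104 0.0018 0 0 0 0" --pt "0 0.0155 0.0026 0 0 0 0" --pt "0 0.0203 0.0021 0 0 0 0" --pt "0 0.0252 0.0015 0 0 0 0" --pt "0 0.0301 0.001 0 0 0 0" --pt "0 0.0349 0.0008 0 0 0 0" --pt "0 0.0397 0.0006 0 0 0 0" --pt "0 0.0446 0.0006 0 0 0 0" --pt "0 0.0495 0.0007 0 0 0 0" --pt "0 0.0544 0.0009 0 0 0 0"

```text
clock: 27.23
tcp_pos: [0.4958, 0.1986, 0.1603]
orientation: [2.221, 2.221, -0.001]
contact_force: [3.7, -4.1, 2.2]
grip_width: 0.0182
```

```bash
python3 - <<'E'
import json
S=json.load(open('S.json'));S['cmd'][0]+=.002*.15;json.dump(S,open('S.json','w'))
E
python3 seg.py 18 11
```

```text
t 27.38 tcp [495.3 199.1 160.2] cw 253.4 r 25.38 Frad -3.65 Ftan -2.06 Fz 2.25 N 5.10 ideal 25.34 x [ 0.48 -0.65 -2.15  0.83 -0.14] end r 25.18 cw 271.4
[[0, 0.0048, 0.0006, 0, 0, 0, 0], [0, 0.0096, 0.0013, 0, 0, 0, 0], [0, 0.0143, 0.0021, 0, 0, 0, 0], [0, 0.0191, 0.003, 0, 0, 0, 0], [0, 0.0238, 0.004, 0, 0, 0, 0], [0, 0.0284, 0.0051, 0, 0, 0, 0], [0, 0.0331, 0.0064, 0, 0, 0, 0], [0, 0.0377, 0.0077, 0, 0, 0, 0], [0, 0.0422, 0.0092, 0, 0, 0, 0], [0, 0.0467, 0.0109, 0, 0, 0, 0], [0, 0.0512, 0.0126, 0, 0, 0, 0]]
```

Good. Continuing as computed.

Emit:
send_rows --pt "0 0.0048 0.0006 0 0 0 0" --pt "0 0.0096 0.0013 0 0 0 0" --pt "0 0.0143 0.0021 0 0 0 0" --pt "0 0.0191 0.003 0 0 0 0" --pt "0 0.0238 0.004 0 0 0 0" --pt "0 0.0284 0.0051 0 0 0 0" --pt "0 0.0331 0.0064 0 0 0 0" --pt "0 0.0377 0.0077 0 0 0 0" --pt "0 0.0422 0.0092 0 0 0 0" --pt "0 0.0467 0.0109 0 0 0 0" --pt "0 0.0512 0.0126 0 0 0 0"

```text
clock: 28.3
tcp_pos: [0.4976, 0.2064, 0.1603]
orientation: [2.222, 2.221, -0.002]
contact_force: [3.9, -4.7, 4.0]
grip_width: 0.018
```

```bash
python3 seg.py 18 11
```

```text
t 28.45 tcp [497.7 206.8 160.4] cw 271.4 r 25.18 Frad -4.03 Ftan -1.71 Fz 2.44 N 5.36 ideal 25.04 x [ 0.33 -0.71 -2.05  0.87 -0.07] end r 24.94 cw 289.4
[[0, 0.0043, 0.0022, 0, 0, 0, 0], [0, 0.0085, 0.0045, 0, 0, 0, 0], [0, 0.0126, 0.0069, 0, 0, 0, 0], [0, 0.0168, 0.0091, 0, 0, 0, 0], [0, 0.021, 0.0115, 0, 0, 0, 0], [0, 0.025, 0.0139, 0, 0, 0, 0], [0, 0.029, 0.0165, 0, 0, 0, 0], [0, 0.033, 0.0192, 0, 0, 0, 0], [0, 0.0368, 0.0219, 0, 0, 0, 0], [0, 0.0406, 0.0248, 0, 0, 0, 0], [0, 0.0443, 0.0278, 0, 0, 0, 0]]
```

Emit:
send_rows --pt "0 0.0043 0.0022 0 0 0 0" --pt "0 0.0085 0.0045 0 0 0 0" --pt "0 0.0126 0.0069 0 0 0 0" --pt "0 0.0168 0.0091 0 0 0 0" --pt "0 0.021 0.0115 0 0 0 0" --pt "0 0.025 0.0139 0 0 0 0" --pt "0 0.029 0.0165 0 0 0 0" --pt "0 0.033 0.0192 0 0 0 0" --pt "0 0.0368 0.0219 0 0 0 0" --pt "0 0.0406 0.0248 0 0 0 0" --pt "0 0.0443 0.0278 0 0 0 0"

```text
clock: 29.37
tcp_pos: [0.5017, 0.2134, 0.1603]
orientation: [-2.221, -2.221, 0.001]
contact_force: [1.1, -4.3, 3.0]
grip_width: 0.0176
```

```bash
python3 seg.py 18 11
```

```text
t 29.52 tcp [501.8 213.4 160.3] cw 289.4 r 24.94 Frad -4.31 Ftan -2.02 Fz 2.72 N 5.83 ideal 24.62 x [ 0.22 -0.78 -1.96  0.9   0.01] end r 24.57 cw 307.4
[[0, 0.0031, 0.0037, 0, 0, 0, 0], [0, 0.006, 0.0074, 0, 0, 0, 0], [0, 0.009, 0.0111, 0, 0, 0, 0], [0, 0.0123, 0.0145, 0, 0, 0, 0], [0, 0.0155, 0.0179, 0, 0, 0, 0], [0, 0.0186, 0.0214, 0, 0, 0, 0], [0, 0.0216, 0.025, 0, 0, 0, 0], [0, 0.0245, 0.0287, 0, 0, 0, 0], [0, 0.0272, 0.0325, 0, 0, 0, 0], [0, 0.0299, 0.0363, 0, 0, 0, 0], [0, 0.0325, 0.0402, 0, 0, 0, 0]]
```

Emit:
send_rows --pt "0 0.0031 0.0037 0 0 0 0" --pt "0 0.006 0.0074 0 0 0 0" --pt "0 0.009 0.0111 0 0 0 0" --pt "0 0.0123 0.0145 0 0 0 0" --pt "0 0.0155 0.0179 0 0 0 0" --pt "0 0.0186 0.0214 0 0 0 0" --pt "0 0.0216 0.025 0 0 0 0" --pt "0 0.0245 0.0287 0 0 0 0" --pt "0 0.0272 0.0325 0 0 0 0" --pt "0 0.0299 0.0363 0 0 0 0" --pt "0 0.0325 0.0402 0 0 0 0"

```text
clock: 30.43
tcp_pos: [0.5078, 0.2186, 0.1604]
orientation: [-2.221, -2.221, 0.0]
contact_force: [0.1, -3.7, 1.1]
grip_width: 0.0181
```

```bash
python3 seg.py 18 11
```

```text
t 30.58 tcp [507.9 218.7 160.4] cw 307.4 r 24.58 Frad -2.07 Ftan -1.02 Fz 1.12 N 2.91 ideal 25.38 x [ 0.18 -0.71 -2.02  0.9  -0.07] end r 25.33 cw 325.4
[[0, 0.0041, 0.003, 0, 0, 0, 0], [0, 0.0082, 0.0061, 0, 0, 0, 0], [0, 0.0118, 0.0097, 0, 0, 0, 0], [0, 0.0139, 0.014, 0, 0, 0, 0], [0, 0.016, 0.0184, 0, 0, 0, 0], [0, 0.0179, 0.0228, 0, 0, 0, 0], [0, 0.0197, 0.0273, 0, 0, 0, 0], [0, 0.0213, 0.0318, 0, 0, 0, 0], [0, 0.0228, 0.0364, 0, 0, 0, 0], [0, 0.0241, 0.0411, 0, 0, 0, 0], [0, 0.0253, 0.0457, 0, 0, 0, 0]]
```

Emit:
send_rows --pt "0 0.0041 0.003 0 0 0 0" --pt "0 0.0082 0.0061 0 0 0 0" --pt "0 0.0118 0.0097 0 0 0 0" --pt "0 0.0139 0.014 0 0 0 0" --pt "0 0.016 0.0184 0 0 0 0" --pt "0 0.0179 0.0228 0 0 0 0" --pt "0 0.0197 0.0273 0 0 0 0" --pt "0 0.0213 0.0318 0 0 0 0" --pt "0 0.0228 0.0364 0 0 0 0" --pt "0 0.0241 0.0411 0 0 0 0" --pt "0 0.0253 0.0457 0 0 0 0"

```text
clock: 31.5
tcp_pos: [0.5146, 0.2224, 0.1606]
orientation: [-2.221, -2.221, 0.0]
contact_force: [-1.6, -4.3, 4.4]
grip_width: 0.0176
```

```bash
python3 seg.py 18 11
```

```text
t 31.65 tcp [514.8 222.4 160.7] cw 325.4 r 25.32 Frad -3.57 Ftan -3.09 Fz 5.20 N 7.52 ideal 24.35 x [ 0.12 -0.78 -1.98  0.87  0.  ] end r 24.10 cw 343.4
[[0, -0.0012, 0.0052, 0, 0, 0, 0], [0, -0.0026, 0.0104, 0, 0, 0, 0], [0, -0.0036, 0.0153, 0, 0, 0, 0], [0, -0.003, 0.0199, 0, 0, 0, 0], [0, -0.0026, 0.0245, 0, 0, 0, 0], [0, -0.0023, 0.0291, 0, 0, 0, 0], [0, -0.0021, 0.0337, 0, 0, 0, 0], [0, -0.0021, 0.0383, 0, 0, 0, 0], [0, -0.0022, 0.0429, 0, 0, 0, 0], [0, -0.0025, 0.0475, 0, 0, 0, 0], [0, -0.0029, 0.0521, 0, 0, 0, 0]]
```

Emit:
send_rows --pt "0 -0.0006 0.0052 0 0 0 0" --pt "0 -0.0014 0.0104 0 0 0 0" --pt "0 -0.002 0.0153 0 0 0 0" --pt "0 -0.0014 0.0199 0 0 0 0" --pt "0 -0.001 0.0245 0 0 0 0" --pt "0 -0.0007 0.0291 0 0 0 0" --pt "0 -0.0005 0.0337 0 0 0 0" --pt "0 -0.0005 0.0383 0 0 0 0" --pt "0 -0.0006 0.0429 0 0 0 0" --pt "0 -0.0009 0.0475 0 0 0 0" --pt "0 -0.0013 0.0521 0 0 0 0"

```text
clock: 32.57
tcp_pos: [0.5225, 0.2221, 0.1604]
orientation: [-2.221, -2.221, 0.0]
contact_force: [-2.4, -3.4, 2.2]
grip_width: 0.0181
```

```bash
python3 - <<'E'
import json
S=json.load(open('S.json'));S['cmd'][1]+=.0016*.15;json.dump(S,open('S.json','w'))
E
python3 seg.py 18 11
```

```text
t 32.72 tcp [522.8 222.2 160.5] cw 343.4 r 24.35 Frad -3.25 Ftan -1.00 Fz 1.61 N 4.08 ideal 24.70 x [ 0.09 -0.77 -1.99  0.88 -0.01] end r 24.19 cw 361.4
[[0, 0.0003, 0.0047, 0, 0, 0, 0], [0, 0.0004, 0.0094, 0, 0, 0, 0], [0, 0.0002, 0.0141, 0, 0, 0, 0], [0, -0.0008, 0.0186, 0, 0, 0, 0], [0, -0.002, 0.0232, 0, 0, 0, 0], [0, -0.0033, 0.0277, 0, 0, 0, 0], [0, -0.0047, 0.0321, 0, 0, 0, 0], [0, -0.0063, 0.0365, 0, 0, 0, 0], [0, -0.008, 0.0408, 0, 0, 0, 0], [0, -0.0098, 0.045, 0, 0, 0, 0], [0, -0.0118, 0.0492, 0, 0, 0, 0]]
```

Emit:
send_rows --pt "0 0.0003 0.0047 0 0 0 0" --pt "0 0.0004 0.0094 0 0 0 0" --pt "0 0.0002 0.0141 0 0 0 0" --pt "0 -0.0008 0.0186 0 0 0 0" --pt "0 -0.002 0.0232 0 0 0 0" --pt "0 -0.0033 0.0277 0 0 0 0" --pt "0 -0.0047 0.0321 0 0 0 0" --pt "0 -0.0063 0.0365 0 0 0 0" --pt "0 -0.008 0.0408 0 0 0 0" --pt "0 -0.0098 0.045 0 0 0 0" --pt "0 -0.0118 0.0492 0 0 0 0"

```text
clock: 33.63
tcp_pos: [0.5286, 0.2203, 0.1601]
orientation: [-2.22, -2.221, 0.004]
contact_force: [-6.6, -4.2, 4.3]
grip_width: 0.0177
```

```bash
python3 seg.py 15 10
```

```text
t 33.78 tcp [528.7 220.3 160.1] cw 361.3 r 24.19 Frad -4.78 Ftan -3.67 Fz 2.87 N 6.98 ideal 23.43 x [ 0.09 -0.81 -1.99  0.83 -0.  ] end r 22.82 cw 376.3
[[0, -0.0038, 0.003, 0, 0, 0, 0], [0, -0.0076, 0.0058, 0, 0, 0, 0], [0, -0.0106, 0.0089, 0, 0, 0, 0], [0, -0.0128, 0.0124, 0, 0, 0, 0], [0, -0.0151, 0.0157, 0, 0, 0, 0], [0, -0.0174, 0.019, 0, 0, 0, 0], [0, -0.0199, 0.0223, 0, 0, 0, 0], [0, -0.0224, 0.0254, 0, 0, 0, 0], [0, -0.025, 0.0285, 0, 0, 0, 0], [0, -0.0277, 0.0315, 0, 0, 0, 0]]
```

Emit:
send_rows --pt "0 -0.0038 0.003 0 0 0 0" --pt "0 -0.0076 0.0058 0 0 0 0" --pt "0 -0.0106 0.0089 0 0 0 0" --pt "0 -0.0128 0.0124 0 0 0 0" --pt "0 -0.0151 0.0157 0 0 0 0" --pt "0 -0.0174 0.019 0 0 0 0" --pt "0 -0.0199 0.0223 0 0 0 0" --pt "0 -0.0224 0.0254 0 0 0 0" --pt "0 -0.025 0.0285 0 0 0 0" --pt "0 -0.0277 0.0315 0 0 0 0"

```text
clock: 34.62
tcp_pos: [0.5347, 0.2162, 0.1604]
orientation: [-2.221, -2.221, -0.0]
contact_force: [-3.5, -1.9, 2.1]
grip_width: 0.0179
```

```bash
python3 seg.py 10 7; python3 -c "
import numpy as np,json
h=np.array(json.load(open('S.json'))['h']);from h import *
P=np.array([C+r_*1e-3*np.array([np.cos(np.radians(70-d)),np.sin(np.radians(70-d))]) for d,r_ in h])
A=np.c_[2*P,np.ones(len(P))];s=np.linalg.lstsq(A,(P**2).sum(1),rcond=None)[0];c=s[:2];print('circle',c,np.sqrt(s[2]+c@c))
print((70-np.degrees(np.arctan2(P[:,1]-c[1],P[:,0]-c[0]))).round(0))"
```

```text
t 34.77 tcp [534.8 216.2 160.5] cw 376.4 r 22.82 Frad -3.36 Ftan -1.91 Fz 1.67 N 4.51 ideal 23.01 x [ 0.12 -0.83 -1.99  0.81 -0.02] end r 22.55 cw 386.4
[[0, -0.0021, 0.0032, 0, 0, 0, 0], [0, -0.0043, 0.0062, 0, 0, 0, 0], [0, -0.0071, 0.0089, 0, 0, 0, 0], [0, -0.01, 0.0114, 0, 0, 0, 0], [0, -0.0129, 0.0139, 0, 0, 0, 0], [0, -0.0158, 0.0163, 0, 0, 0, 0], [0, -0.0188, 0.0186, 0, 0, 0, 0]]
circle [0.51889932 0.19750058] 0.024082653877463757
[   6.   20.   35.   49.   62.   76.   90.  106.  123.  141.  158.  177.
  196.  215.  234. -106.  -87.  -67.  -48.  -30.  -12.    6.   20.]
```

Emit:
send_rows --pt "0 -0.0021 0.0032 0 0 0 0" --pt "0 -0.0043 0.0062 0 0 0 0" --pt "0 -0.0071 0.0089 0 0 0 0" --pt "0 -0.01 0.0114 0 0 0 0" --pt "0 -0.0129 0.0139 0 0 0 0" --pt "0 -0.0158 0.0163 0 0 0 0" --pt "0 -0.0188 0.0186 0 0 0 0"

```text
clock: 35.35
tcp_pos: [0.5373, 0.2134, 0.1604]
orientation: [-2.221, -2.221, 0.0]
contact_force: [-4.5, -1.6, 2.6]
grip_width: 0.0177
```

Emit:
send_rows --pt "0 -0.005 -0.005 0 0 0 0" --pt "0 -0.01 -0.01 0 0 0 0" --pt "0 -0.016 -0.016 0 0 0 0" --pt "0 -0.021 -0.022 0 0 0 0" --pt "0 -0.021 -0.022 -0.02 0 0 0" --pt "0 -0.021 -0.022 -0.06 0 0 0" --pt "0 -0.021 -0.022 -0.12 0 0 0" --pt "0 -0.021 -0.022 -0.2 0 0 0" --pt "0 -0.021 -0.022 -0.28 0 0 0" --pt "0 -0.021 -0.022 -0.33 0 0 0" --pt "0 -0.021 -0.022 -0.33 0 0 0" --pt "0 -0.021 -0.022 -0.33 0 0 0"

```text
clock: 36.35
tcp_pos: [0.5346, 0.2104, 0.2108]
orientation: [2.221, 2.221, 0.002]
contact_force: [-0.3, -0.2, -1.5]
grip_width: 0.0182
```

```bash
python3 -c "
from h import *
st(4);o=r.get_obs();print(o['orientation'],o['grip_width'])"
```

```text
t 36.55 tcp [533.9 210.  209.6] r 17.93 cw 25.8 Frad -0.36 Ftan 0.34 Fz -0.77
[-2.22111309e+00 -2.22118941e+00  1.98072552e-03] 0.017992604402780905
```

Emit:
send_rows --pt "0 -0.08 0 0 0 0 0" --pt "0 -0.2 0.01 0 0 0 0" --pt "0 -0.38 0.02 0 0 0 0" --pt "0 -0.58 0.03 0 0 0 0" --pt "0 -0.77 0.043 0 0 0 0" --pt "0 -0.95 0.043 0 0 0 0"

```text
clock: 37.05
tcp_pos: [0.5404, 0.0648, 0.2096]
orientation: [2.223, 2.22, -0.001]
contact_force: [0.8, 0.7, -0.9]
grip_width: 0.0176
```

Emit:
send_rows --pt "0 -0.19 0 0 0 0 0" --pt "0 -0.38 0 0 0 0 0" --pt "0 -0.57 0 0 0 0 0" --pt "0 -0.76 0 0 0 0 0" --pt "0 -0.95 0 0 0 0 0"

```text
clock: 37.47
tcp_pos: [0.5398, -0.0772, 0.2097]
orientation: [-2.222, -2.221, 0.001]
contact_force: [0.0, -0.4, -0.6]
grip_width: 0.0179
```

Emit:
send_rows --pt "0 -0.18 0 0 0 0 0" --pt "0 -0.36 0 0 0 0 0" --pt "0 -0.52 0 0 0 0 0" --pt "0 -0.66 0 0 0 0 0" --pt "0 -0.76 0 0 0 0 0" --pt "0 -0.813 0 0 0 0 0" --pt "0 -0.813 0 0 0 0 0" --pt "0 -0.813 0 0 0 0 0"

```text
clock: 38.13
tcp_pos: [0.5402, -0.1966, 0.2097]
orientation: [-2.221, -2.22, 0.0]
contact_force: [-0.4, -0.3, -1.7]
grip_width: 0.0175
```

```bash
python3 -c "
from h import *
st(6)
f=snap('wrist','w9');a=load('w5')
for reg in ((205,300,215,262),(230,290,165,262)):
    g=lambda q:np.float32(cv2.cvtColor(q['pixels'],cv2.COLOR_RGB2GRAY)[reg[2]:reg[3],reg[0]:reg[1]])
    print(cv2.phaseCorrelate(g(a),g(f)))
g=lambda q:cv2.cvtColor(q['pixels'],cv2.COLOR_RGB2GRAY)
T=g(a)[222:258,238:276]; m=cv2.matchTemplate(g(f)[200:290,215:300],T,cv2.TM_CCOEFF_NORMED);print(cv2.minMaxLoc(m)[1],cv2.minMaxLoc(m)[3],'expect (23,22)')
s=load('w8');m=cv2.matchTemplate(g(s)[200:290,215:300],T,cv2.TM_CCOEFF_NORMED);print(cv2.minMaxLoc(m)[3])
o=r.get_obs();print(o['tcp_pos'],o['orientation'])"
```

```text
t 38.43 tcp [ 540.7 -195.5  209.9] r 393.47 cw 157.1 Frad -0.31 Ftan 0.06 Fz -0.54
((-0.050212292835134065, -0.16909204578740145), 0.9579945235616631)
((-0.14986893866474915, 0.12625253353215982), 0.4714583257039388)
0.9898664355278015 (23, 22) expect (23,22)
(23, 22)
[ 0.54079026 -0.19598536  0.21002205] [-2.22002896e+00 -2.22279833e+00 -4.07206021e-04]
```

The tool has not slipped in the grip (template offset 0 px). Lowering it into the socket in stages.

Emit:
send_rows --pt "0 -0.003 0 0.08 0 0 0" --pt "0 -0.005 -0.001 0.2 0 0 0" --pt "0 -0.005 -0.001 0.34 0 0 0" --pt "0 -0.005 -0.001 0.46 0 0 0" --pt "0 -0.005 -0.001 0.56 0 0 0" --pt "0 -0.005 -0.001 0.62 0 0 0" --pt "0 -0.005 -0.001 0.67 0 0 0" --pt "0 -0.005 -0.001 0.72 0 0 0" --pt "0 -0.005 -0.001 0.72 0 0 0"

```text
clock: 39.23
tcp_pos: [0.5398, -0.1973, 0.1007]
orientation: [-2.22, -2.22, 0.001]
contact_force: [0.2, 0.5, -0.5]
grip_width: 0.0176
```

```bash
python3 -c "
from h import *
st(4)"
```

```text
t 39.43 tcp [ 540.8 -197.6  102.2] r 395.63 cw 157.1 Frad -0.02 Ftan 0.06 Fz -1.00
```

Emit:
send_rows --pt "0 0 0 0.04 0 0 0" --pt "0 0 0 0.08 0 0 0" --pt "0 0 0 0.12 0 0 0" --pt "0 0 0 0.16 0 0 0" --pt "0 0 0 0.19 0 0 0" --pt "0 0 0 0.21 0 0 0" --pt "0 0 0 0.225 0 0 0" --pt "0 0 0 0.225 0 0 0"

```text
clock: 40.1
tcp_pos: [0.5402, -0.1975, 0.0676]
orientation: [-2.221, -2.221, 0.001]
contact_force: [-0.1, -0.3, -0.8]
grip_width: 0.0179
```

```bash
python3 -c "
from h import *
st(4)"
```

```text
t 40.3 tcp [ 540.6 -197.6   68.3] r 395.56 cw 157.2 Frad -0.37 Ftan 0.02 Fz -0.48
```

Emit:
send_rows --pt "0 0 0 0.007 0 0 0" --pt "0 0 0 0.014 0 0 0" --pt "0 0 0 0.021 0 0 0" --pt "0 0 0 0.024 0 0 0" --pt "0 0 0 0.024 0 0 0"

```text
clock: 40.72
tcp_pos: [0.5404, -0.1975, 0.0645]
orientation: [-2.221, -2.221, 0.0]
contact_force: [-0.8, 0.3, -0.5]
grip_width: 0.0178
```

```bash
python3 -c "
from h import *
st(4)"
```

```text
t 40.92 tcp [ 540.4 -197.5   64.6] r 395.52 cw 157.2 Frad 0.10 Ftan -0.08 Fz -0.32
```

Emit:
send_rows --pt "0.5 0 0 0 0 0 0" --pt "0.5 0 0 0 0 0 0" --pt "0.5 0 0 0 0 0 0" --pt "0.5 0 0 0 0 0 0" --pt "0.5 0 0 -0.05 0 0 0" --pt "0.5 0 0 -0.15 0 0 0" --pt "0.5 0 0 -0.3 0 0 0" --pt "0.5 0 0 -0.48 0 0 0" --pt "0.5 0 0 -0.66 0 0 0" --pt "0.5 0 0 -0.82 0 0 0" --pt "0.5 0 0 -0.95 0 0 0" --pt "0.5 0 0 -0.95 0 0 0" --pt "0.5 0 0 -0.95 0 0 0"

```text
clock: 42.0
tcp_pos: [0.5412, -0.1978, 0.2088]
orientation: [2.22, 2.219, 0.003]
contact_force: [0.3, -0.5, -0.6]
grip_width: 0.0432
```

```bash
python3 -c "
from h import *
st(2);w=snap('wrist','w10');s=snap('scene','s10');d=snap('side','d10')
def c(q,u0,v0,u1,v1):return cv2.resize(q['pixels'][v0:v1,u0:u1,::-1],(400,300),interpolation=cv2.INTER_CUBIC)
cv2.imwrite('pics/c12.png',np.vstack([np.hstack([c(w,150,90,410,285),c(s,150,215,250,290)]),np.hstack([c(d,225,125,325,200),c(d,189,225,289,300)])]))"
```

```text
t 42.1 tcp [ 540.1 -197.4  207. ] r 395.38 cw 157.2 Frad -0.16 Ftan 0.47 Fz -0.66
```

View pics/c12.png

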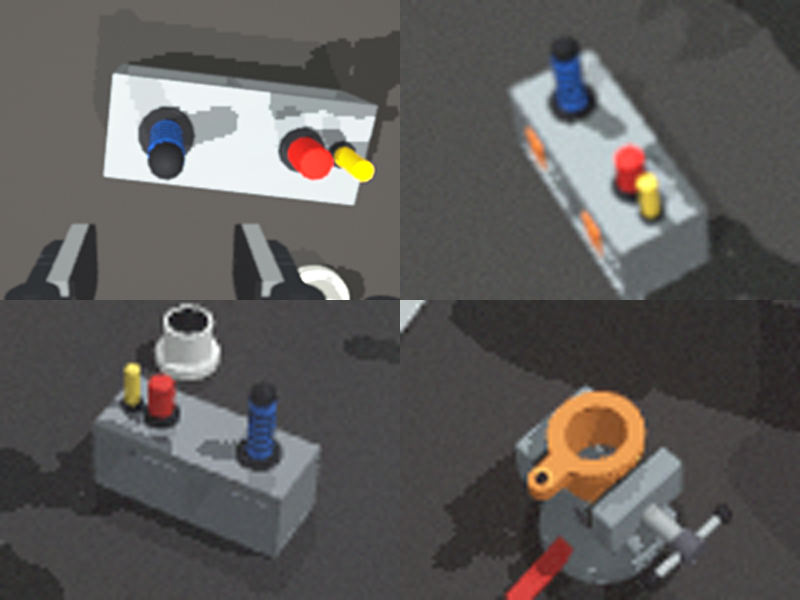

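The tool stands upright in its socket exactly as before (scene crop cap (565,47), guard (570,101), against (165,43) and (173,101) in its own tile earlier). The neighbouring tools and adapter are unmoved and the gripper is clear.

```bash
python3 -c "
from bench import r
print(r.hand_in())"
```

```text
the job is handed in; nothing more can be done
None
```

The job is done and handed in at about 42 s: the hole's upper edge was run clockwise a full turn and the tool is back in its rack socket. The force was not steady at 5 N all the way.

- **Tool pick-up:** The first grasp closed too high on the handle. I opened, went about 22 mm lower and gripped at 100 N just over the guard. It did not slip: the handle sat at the same place in the wrist image before and after the run.
- **Deburring run:** The blade hooked on the edge beside the ear, which a picture confirmed. I carried it from about 6° to about 390° past the ear direction, so the trailing blade overlapped its starting point.
- **Force:** Readings at the stops were mostly 4 to 6 N. They peaked at about 8.6 N at about 20° past the ear and dipped to about 2.3 to 3.3 N at about 106° and 160 to 180°, and again to 2.9 N around 310°. The highest single sample was about 11 N. I read the force only at each stop, so I have no values between them.
- **Position estimate:** My camera estimate of the hole centre was about 2 mm off in x. I corrected for it by force during the run, and it caused part of the uneven force.
- **Final check:** The last pictures show the deburrer upright in its socket, the gripper clear, and the red and yellow tools, adapter and vise looking as before. I did not check the caliper, spool, glue stick or cutters again at the end.

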